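# Index the riveting dial to the loaded nest and lock it

### The job

Bring the hub that has the rivet standing in it round under the punch of the bench press: pull the dial's index plunger out until it stays out, pump the lever in full back-and-forth strokes, one nest per stroke, until that hub stands under the punch, then push the plunger fully home so that the dial is locked. Turn the dial with the lever only, never by pushing the dial itself, leave the other things around the fixture where they are, and let go of everything.

Things in the scene. Friction and masses are not known exactly. Their poses are not given: they have to be found in the camera images.
- fixture: Fixed riveting fixture: grey base plate (325 x 380 x 12 mm); its origin is on the dial's axis at table height, z up. On its +y side stands a C-frame press: column 55 x 60 mm centred at y 205 mm, arm (55 mm wide) and air cylinder reaching over the dial between y 50 and 235 mm, 210 to 330 mm above the table. The plunger is on its -y side, the lever on its -x side.
- dial_centre (a point): Centre of the dial's top face, 80 mm above the table, with the fixture's axes. The aluminium dial plate (226 mm across) sits over a steel saw-tooth ratchet wheel (12 teeth, 248 mm across). It has 12 round nests, one every 30 deg, 85 mm from its axis. Each full lever stroke turns it one nest counter-clockwise seen from above.
- punch_tip (a point): Lower tip of the press's riveting punch, 135 mm above the table and 85 mm from the dial axis towards the fixture's +y. The nest exactly below it is the riveting station. The punch does not move in this job.
- hub_rivet_mid (a point): Centre (half-way up) of the white plastic hub, 34 mm across and 10 mm high, with a steel rivet standing up in its middle (9 mm thick, 18 mm above the hub). It lies loose in a nest on the dial's top face; at the start it is two, three or four nests (60, 90 or 120 deg) short of the riveting station, the way the dial turns.
- hub_bare1_mid (a point): Centre of a like hub without a rivet (an open hole in the middle), in another nest.
- hub_bare2_mid (a point): Centre of another hub without a rivet, in a third nest.
- plunger (a joint): Push-pull index plunger, m: 0 home (its pin sits in a notch of the dial's rim and locks the dial; so at the start), 0.016 right out (dial free). A detent holds it at either end and snaps over at mid-travel, at about 9 N. It goes home only with a notch before the pin, within about 3 mm; the pin's round nose then centres the dial.
- plunger_knob (a point): Middle of the plunger's black mushroom knob, 33 mm across, 23 mm long (outer face 11 mm further out along the axis, underside 12 mm back). Its z axis is the plunger's axis, the way it is pulled: up and away from the dial's axis, 35 deg from vertical. Home, 14 mm of stem (12 mm thick) show under it, then a boss 26 mm thick. It moves with the knob.
- lever (a joint): Pump lever, rad about the dial's axis, growing counter-clockwise seen from above: 0 back stop, 0.64 forward stop. It stays where left, may start anywhere between; 2 N moves it back, 5 N forward. Its pawl drops behind the next tooth only when the lever comes back below 0.06; from there to the forward stop it brings the dial exactly one nest on (swung hard, the dial coasts on a little).
- lever_grip (a point): Point on the axis of the lever's upright black grip, a round post 22 mm thick from 63 to 147 mm above the table; the point is 120 mm above the table and 170 mm from the dial's axis. It moves with the lever.
- dial: The dial: aluminium plate with its nests (62 to 80 mm above the table, centre boss to 100 mm) and the ratchet wheel below. Origin on its axis at table height, z up; its axes agree with the fixture's at the start and turn with it. A friction brake keeps it where it is left and a holding pawl stops it from turning back. Not to be pushed directly.
- cup1: A plastic cup of rivets (62 mm wide, 45 mm high), near the fixture; origin at the centre of its underside. To be left alone.
- cup2: A plastic cup of rivets (62 mm wide, 45 mm high), near the fixture; origin at the centre of its underside. To be left alone.
- oil_can: A tall white can (52 mm wide, 165 mm high), near the fixture; origin at the centre of its underside. To be left alone.
- glue: A small white bottle with a pointed nozzle (44 mm wide, 130 mm high), near the fixture; origin at the centre of its underside. To be left alone.
- punch_pliers: A pair of hand punch pliers lying flat (about 220 by 85 mm, 24 mm high), near the fixture; origin at the centre of its underside. To be left alone.
- hub_tray: An open grey tray of spare hubs (110 by 150 mm, 35 mm high), near the fixture; origin at the centre of its underside. To be left alone.
- screwdriver: A black-handled screwdriver lying flat (200 mm long, 26 mm high), near the fixture; origin at the centre of its underside. To be left alone.
- steel_rule: A steel rule lying flat (300 by 26 mm, 4 mm thick), near the fixture; origin at the centre of its underside. To be left alone.
There are look-alikes about, which are no part of the job. Of the things like the part that bears hub_rivet_mid, leave any that is brown; of the rest the smaller one is meant.

How it is judged:
On the way, in this order (a step that is already met when the one before it is completed fails the run):
1. the plunger is pulled out to its detent (value of joint plunger above 0.0135 m), for 0.2 s.
2. with the plunger out, the dial has been turned and the hub with the rivet has come round under the punch (horizontal distance between hub_rivet_mid and punch_tip below 0.008 m and value of joint plunger above 0.012 m and angle between the x axis of dial and the x axis of fixture, either way round above 0.9 rad), for 0.2 s.
At the end, for the whole second after the job is handed in: The hub with the rivet sits flat in its nest within 5 mm (horizontally) of the point below the punch, the plunger is pushed home (within 2 mm), the dial is at rest, and nothing is held or touched (horizontal distance between hub_rivet_mid and punch_tip below 0.005 m and height (world z) of hub_rivet_mid between 0.082 and 0.09 m and angle between hub_rivet_mid's own z axis and vertical below 0.1 rad and value of joint plunger below 0.002 m and angular speed of dial below 0.05 rad/s).
It fails at once if the dial itself is pushed with the gripper or the arm (contact force between any of the fingers, the arm and dial above 2 N).
It fails at once if one of the things around the fixture (cups, can, bottle, pliers, tray, screwdriver, rule) is moved by more than 2 cm (distance of any of cup1, cup2, oil_can, glue, punch_pliers, hub_tray, screwdriver, steel_rule from where it was at the start of the episode above 0.02 m).
It also fails if it takes over 69 s, if anything falls off the work surface, if the arm or the gripper's body presses on something with over 40 N, if the wrist force passes 120 N, or if a joint passes its speed limit or range.

### The arm

A 6-joint arm with a two-finger parallel gripper is mounted at the origin on the work surface. World frame = base frame: x ahead of the robot, y to its left, z up, the work surface at z = 0. Lengths are in m, angles in rad, forces in N, time in s.
With the tool pointing down it reaches from about 0.35 to 0.775 m from the base axis. Payload 5.5 kg.
Tool frame: the origin (TCP) lies on the mounting face of the last link; the fingertips stand 173 mm ahead of it and the grasp point (between the pads) lies 155 mm ahead of it; z points along the fingers, y is the direction in which the jaws open and shut (so a half turn about z gives the same grasp; the last joint's range is limited). The gripper opens to 85 mm and grips with 20 to 120 N. Pads are 22 mm wide; open, the fingers measure 114 mm over their backs; the gripper's body (76 mm by 85 mm) begins 54 mm behind the grasp point. The pads swing forward as they close: fully open they stand 13 mm farther back than shut.
Start: joints at [-1.403, 0.313, 0.046, 1.304, 0, 1.431], TCP at [0.174, -0.548, 0.405] pointing down, gripper open.
Joint ranges: [-2.76, 2.76], [-0.86, 1.69], [-1.03, 1.26], [-2.2, 2.34], [-1.47, 1.5], [-3.14, 3.14]. Speed limits (rad/s): [2.57, 2.57, 3.14, 3.14, 3.14, 3.14].

### API

Orientations are given as a unit quaternion [w, x, y, z].
In Python, from workcell import get_state, eyes, env gives the robot as it stands. The module is installed in compiled form; this text tells all that it offers.
- The arm moves only by the tool carry_out, never from a script. Its argument "motion" is a list of rows, each an object of numbers: "jaw": the opening, from -1 (shut) to 1 (fully open); "tx", "ty", "tz": the shift along the tool's x, y, z in cm; "wx", "wy", "wz": the turn, a rotation vector about the tool's x, y, z in degrees. In form: [{"jaw": .., "tx": .., "ty": .., "tz": .., "wx": .., "wy": .., "wz": ..}, ...]. A call has 1 to 20 rows; each row shifts and turns the commanded pose from where the row before left it, along the tool's axes as they then stand; what a row does not reach is not made up. A row lasts 1/8 s, in which the tool goes at most 62.5 mm and 10.7 degrees, less where a joint would pass 70% of its speed; a pose out of reach is approached as far as the arm can. A call with a gripper value outside its range is refused whole. The fingers move at their own pace and stop on an object; "force" is the grip in N (left out, the last holds). Time passes only in rows, so rows that do not move let the fingers close. It gives the time, the measured TCP pose, the force and the opening at its end, in the units of the state.
- get_state(): the state, without advancing time (a new reading comes with each control period).
- eyes.read_camera(name): name is "side" or "top"; returns the picture (420x560x3 uint8, blue, green, red); there is no depth.
- eyes.calibration(name): a dict with "K" (3x3 intrinsics, pixels), "k1" (the pictures are not rectified: a ray, as slopes to the right and down, at radius r is drawn at 1 + k1 r^2 times it, then the intrinsics apply), "camera_from_world" (4x4, takes a point from world to camera coordinates). Camera axes: x right, y up, looking along -z (the intrinsics and any distortion apply to the point x, -y, -z); pixel columns grow to the right and rows downward; lengths in m; the calibration is good to about 2 mm. A picture is of the moment at which its call begins. calibration takes no time and is no camera call.
- env.hand_in(): hands the job in, once; it reports no verdict.
The state is a dict: "clock": time; "joint_pos": joint angles; "qvel": joint speeds; "tau": joint torques, N m; "tcp_pos": TCP position; "orientation": TCP orientation; "wrist_force": force on the tool from outside, world axes, zero at the start; "ft_torque": the same for the moment, N m; "finger_gap": finger opening in m.
Only numpy, scipy, OpenCV 4.12 (cv2) and the standard library are available. Lean on these libraries where they do the work, as an engineer would, in place of code of your own. Each camera call takes 0.05 s, during which the arm holds its last target.

## Working session

There is one attempt and no reset: what is moved stays moved. The work goes in short steps, Python scripts to look and compute and a tool call to move; the robot and the scene stay as the last step left them, time stands still between calls to the robot, and variables do not carry over. Pictures are saved under pics/ and viewed, and the job is handed in when it is done.

Besides the shell and the picture viewer there is one more tool, called after "Request:" by a JSON object that holds its "name" and its "arguments", one argument or row to a line. carry_out: Moves the arm, as the interface text tells. Its arguments: {"type":"object","properties":{"motion":{"type":"array"},"force":{"type":"number"}},"required":["motion"]}

```bash
mkdir -p pics; cat > h.py <<'E'
import numpy as np, cv2
from workcell import get_state, eyes, env
def snap(cam,fn,):
    im=eyes.read_camera(cam); cv2.imwrite('pics/'+fn,im); return im
def cal(cam):
    c=eyes.calibration(cam); return np.array(c['K'],float),float(c['k1']),np.array(c['camera_from_world'],float)
def proj(cam,P):
    K,k1,T=cal(cam); P=np.atleast_2d(P); q=P@T[:3,:3].T+T[:3,3]
    s=np.c_[q[:,0],-q[:,1]]/(-q[:,2:3]); r2=(s**2).sum(1,keepdims=True); s=s*(1+k1*r2)
    return s*[K[0,0],K[1,1]]+[K[0,2],K[1,2]]
def ray(cam,uv):
    K,k1,T=cal(cam); d=(np.array(uv,float)-[K[0,2],K[1,2]])/[K[0,0],K[1,1]]
    s=d.copy()
    for _ in range(30): s=d/(1+k1*(s@s))
    v=T[:3,:3].T@np.array([s[0],-s[1],-1.]); o=-T[:3,:3].T@T[:3,3]
    return o,v/np.linalg.norm(v)
def onz(cam,uv,z):
    o,v=ray(cam,uv); return o+v*(z-o[2])/v[2]
def tri(ua,ub):
    o1,v1=ray('top',ua); o2,v2=ray('side',ub)
    A=np.c_[v1,-v2]; t=np.linalg.lstsq(A,o2-o1,rcond=None)[0]
    p,q=o1+v1*t[0],o2+v2*t[1]; return (p+q)/2,np.linalg.norm(p-q)
E
python3 - <<'E'
from h import *
for c in('top','side'):
    im=snap(c,c+'0.png'); cv2.imwrite(f'pics/{c}0b.png',cv2.resize(im,(800,600)))
    K,k,T=cal(c); print(c,K[0,0],k,-T[:3,:3].T@T[:3,3],-T[2,:3])
print(get_state())
E
```

```text
top 381.90986719776424 0.034682418208224174 [0.4759215  0.04418139 1.06835177] [ 0.07051705  0.00816514 -0.99747716]
side 436.2864838325455 -0.10059353991617766 [0.79317122 0.71012066 1.09510878] [-0.19892539 -0.55342119 -0.80879767]
{'clock': 0.1, 'joint_pos': array([-1.40259889e+00,  3.13909815e-01,  4.51069893e-02,  1.30362747e+00,
        1.86977657e-05,  1.43122139e+00]), 'qvel': array([ 0.00104271,  0.00099234,  0.00383705, -0.0007036 ,  0.0008984 ,
        0.00027176]), 'tau': array([ 3.46062108e-03, -4.81725597e+01,  2.99243724e+01,  1.27185925e-02,
       -3.74075989e-05,  2.89712510e-06]), 'tcp_pos': array([ 0.17416503, -0.54780078,  0.40391253]), 'orientation': array([-8.17033459e-04,  9.88182540e-01,  1.53279486e-01, -2.34372961e-06]), 'wrist_force': array([ 0.18341621,  0.76857532, -0.00783332]), 'ft_torque': array([ 0.00491522,  0.05498659, -0.0280459 ]), 'finger_gap': 0.08516757354896277}
```

View pics/top0b.png

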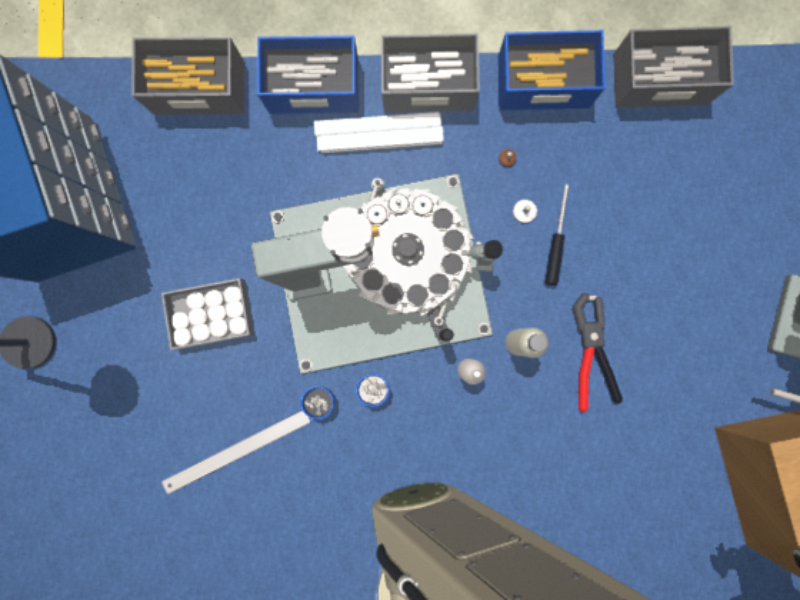

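View pics/side0b.png

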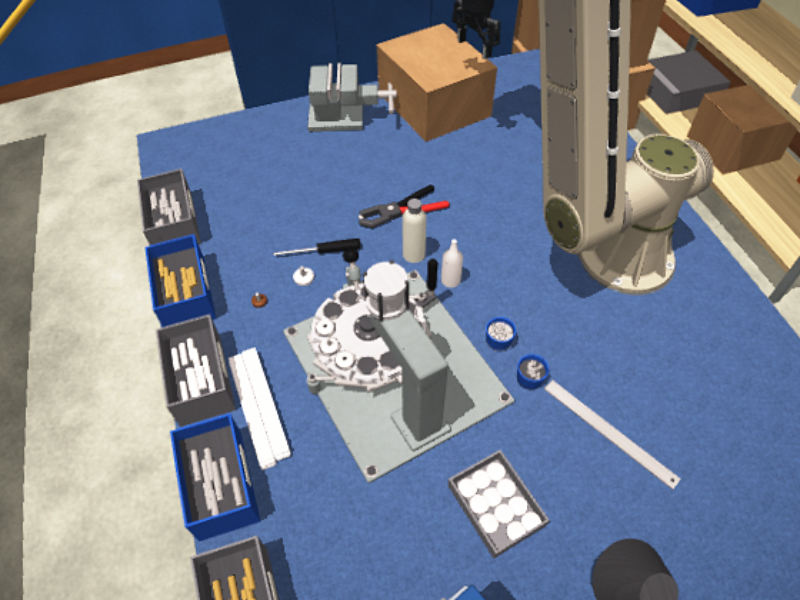

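```bash
python3 - <<'E'
from h import *
t=cv2.imread('pics/top0.png'); s=cv2.imread('pics/side0.png')
a=cv2.resize(t[110:270,180:370],(800,674),interpolation=cv2.INTER_CUBIC)[:600]; cv2.imwrite('pics/ct.png',a)
b=cv2.resize(s[160:290,170:340],(785,600),interpolation=cv2.INTER_CUBIC); cv2.imwrite('pics/cs.png',b)
# base corners screws (orig px = 0.7*)
for n,u in dict(pm=(278,217),pp=(453,182),mm=(306,366),mp=(484,328)).items(): print(n,onz('top',np.array(u)*.7,.012))
print('dialc',onz('top',np.array((408,248))*.7,.1))
E
```

```text
pm [0.71881141 0.29756093 0.012     ]
pp [ 0.78338947 -0.04679232  0.012     ]
mm [0.42744187 0.24294608 0.012     ]
mp [ 0.49584645 -0.10105589  0.012     ]
dialc [0.6390848  0.04351499 0.1       ]
```

View pics/ct.png

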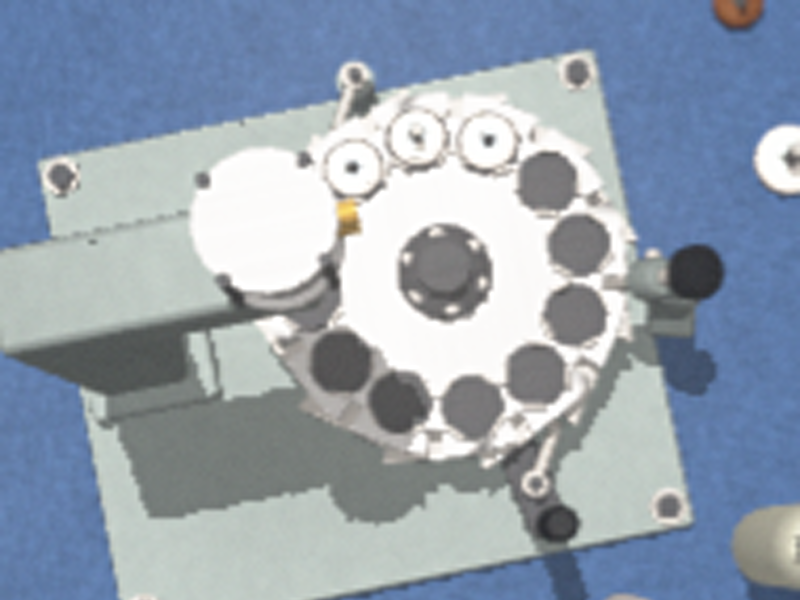

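View pics/cs.png

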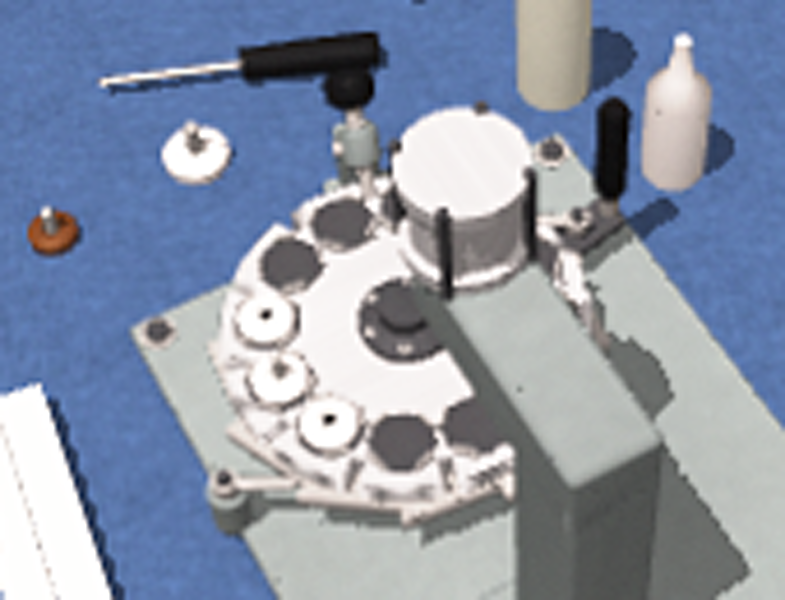

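```bash
python3 - <<'E'
from h import *
t=cv2.imread('pics/top0.png'); s=cv2.imread('pics/side0.png')
def T(x,y): return np.array([x/800*190+180,y/674*160+110])
def S(x,y): return np.array([x/785*170+170,y/600*130+160])
yaw=.1856; R=np.array([[np.cos(yaw),-np.sin(yaw)],[np.sin(yaw),np.cos(yaw)]])
c,e=tri(T(442,265),S(408,308)); print('boss',c,e)
def blob(im,x0,y0,x1,y1,th=70):
    g=im[y0:y1,x0:x1].max(2); m=(g<th).astype(np.uint8); n,l,st,ce=cv2.connectedComponentsWithStats(m)
    for i in range(1,n):
        if st[i,4]>8: print('  ',ce[i]+[x0,y0],st[i])
print('top knob');blob(t,330,160,360,190); print('grip');blob(t,300,225,325,245)
print('side knob');blob(s,238,170,258,190,60); print('grip');blob(s,295,175,312,210,60)
C=np.array([.6395,.0435])
for n,u,z in [('rivet hub',T(415,138),.09),('b1',T(353,167),.09),('b2',T(488,140),.09),('grip top',T(557,522),.147),('knob',T(697,268),.12)]:
    p=onz('top',u,z); f=R.T@(p[:2]-C); print(n,p,'fix',f,np.hypot(*f),np.degrees(np.arctan2(f[1],f[0])))
E
```

```text
boss [0.64030117 0.04602613 0.09203558] 0.004270773290670049
top knob
   [344.55371901 174.42975207] [  9   9  12  12 121]
grip
   [311.12903226 233.90322581] [ 8  5  9  8 31]
side knob
   [244.71710526 175.48026316] [  0   0  14  14 152]
grip
   [302.1484375 191.921875 ] [  4   6   7  23 128]
rivet hub [0.7218392  0.06068039 0.09      ] fix [0.08409549 0.00169076] 0.08411248476498366 1.1517878889161433
b1 [0.70431507 0.09913715 0.09      ] fix [0.07396898 0.04272089] 0.08541946587073408 30.008642387525235
b2 [0.71988271 0.01567262 0.09      ] fix [ 0.07386703 -0.04218299] 0.08506317399144278 -29.729242686640614
grip top [ 0.48376225 -0.01862351  0.147     ] fix [-0.16452711 -0.03231732] 0.1676710437937804 -168.88712754993526
knob [ 0.63335744 -0.1062634   0.12      ] fix [-0.03367384 -0.1460578 ] 0.1498893169474086 -102.98277212718166
```

```bash
python3 - <<'E'
from h import *
yaw=.1856; R=np.array([[np.cos(yaw),-np.sin(yaw)],[np.sin(yaw),np.cos(yaw)]]); C=np.array([.6395,.0435])
def show(n,p,e=0):
    f=R.T@(p[:2]-C); print(n,p.round(4),'e %.4f'%e,'fix',f.round(4),np.hypot(*f).round(4),np.degrees(np.arctan2(f[1],f[0])).round(1))
show('knob',*tri((344.55,174.43),(244.7,175.5)))
show('grip(mid-ish)',*tri((311.1,233.9),(302.15,182)))
for z in(.12,.147): show('gripz%s'%z,onz('top',(311.1,233.9),z))
for n,u,w in [('glue tip',(476,374),.13),('glue base ',(470,370),.05),('can top',(537,342),.165),('can mid',(525,342),.08)]:
    show(n,onz('top',np.array(u)*.7,w))
for n,u,w in [('glue tip',(454,241),.13),('can top',(415,205),.165),('cup1',(500,325),.045)]:
    show('S '+n,onz('side',np.array(u)*.7,w))
# predicted knob for plunger exactly on -y
for r in(.14,.15,.16):
  for z in (.11,.125,.14):
    p=np.r_[C+R@[0,-r],z]; print(r,z,proj('top',p).round(1),proj('side',p).round(1))
t=cv2.imread('pics/top0.png'); s=cv2.imread('pics/side0.png')
cv2.imwrite('pics/ct2.png',cv2.resize(t[150:290,290:400],None,fx=4,fy=4,interpolation=cv2.INTER_CUBIC))
cv2.imwrite('pics/cs2.png',cv2.resize(s[130:240,230:350],None,fx=5,fy=5,interpolation=cv2.INTER_CUBIC))
E
```

```text
knob [ 0.6287 -0.1007  0.1432] e 0.0026 fix [-0.0372 -0.1398] 0.1446 -104.9
grip(mid-ish) [ 0.4849 -0.016   0.1517] e 0.0024 fix [-0.1629 -0.0299] 0.1657 -169.6
gripz0.12 [ 0.4841 -0.0175  0.12  ] e 0.0000 fix [-0.164  -0.0313] 0.167 -169.2
gripz0.147 [ 0.4838 -0.0158  0.147 ] e 0.0000 fix [-0.1639 -0.0295] 0.1666 -169.8
glue tip [ 0.4155 -0.0693  0.13  ] e 0.0000 fix [-0.2409 -0.0696] 0.2508 -163.9
glue base  [ 0.4179 -0.0681  0.05  ] e 0.0000 fix [-0.2384 -0.0688] 0.2481 -163.9
can top [ 0.4689 -0.1663  0.165 ] e 0.0000 fix [-0.2064 -0.1747] 0.2704 -139.8
can mid [ 0.4685 -0.1646  0.08  ] e 0.0000 fix [-0.2065 -0.173 ] 0.2694 -140.0
S glue tip [ 0.4172 -0.0653  0.13  ] e 0.0000 fix [-0.2386 -0.066 ] 0.2475 -164.5
S can top [ 0.4695 -0.1574  0.165 ] e 0.0000 fix [-0.2041 -0.1661] 0.2632 -140.9
S cup1 [0.3817 0.1085 0.045 ] e 0.0000 fix [-0.2414  0.1115] 0.2659 155.2
0.14 0.11 [[339.8 161.8]] [[234.6 187.9]]
0.14 0.125 [[340.6 160.6]] [[234.1 184.6]]
0.14 0.14 [[341.5 159.4]] [[233.6 181.3]]
0.15 0.11 [[343.7 161. ]] [[233.1 185.6]]
0.15 0.125 [[344.6 159.8]] [[232.6 182.3]]
0.15 0.14 [[345.5 158.6]] [[232.1 179. ]]
0.16 0.11 [[347.6 160.3]] [[231.6 183.4]]
0.16 0.125 [[348.5 159. ]] [[231.1 180.1]]
0.16 0.14 [[349.5 157.8]] [[230.5 176.7]]
```

View pics/ct2.png

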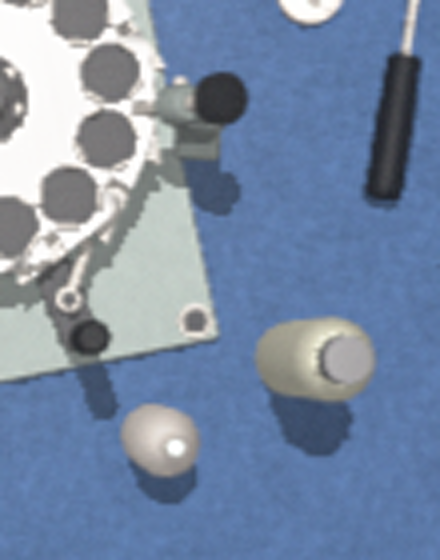

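View pics/cs2.png

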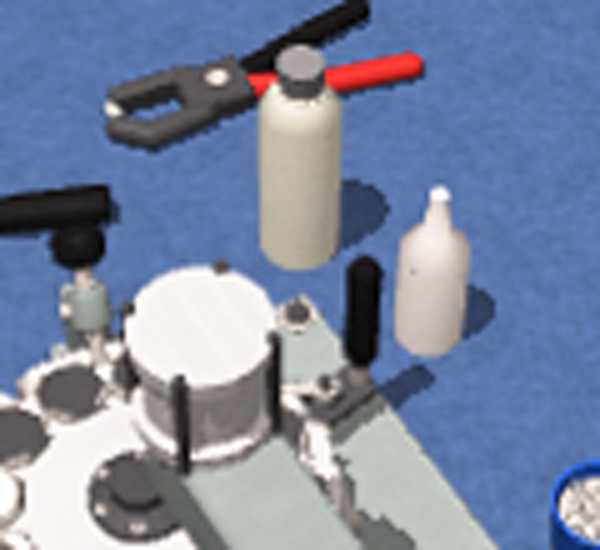

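```bash
python3 - <<'E'
from h import *
yaw=.1856; R=np.array([[np.cos(yaw),-np.sin(yaw)],[np.sin(yaw),np.cos(yaw)]]); C=np.array([.6395,.0435])
for sv in [(244.7,175.5),(245.6,178.6),(245.6,177.5)]:
    p,e=tri((345,174.5),sv); f=R.T@(p[:2]-C); print(p.round(4),e,f,np.hypot(*f),np.degrees(np.arctan2(f[1],f[0])))
p=np.r_[.6285,-.1020,.139]
t=cv2.imread('pics/top0.png'); s=cv2.imread('pics/side0.png')
st=cv2.resize(t[150:290,290:400],None,fx=4,fy=4,interpolation=cv2.INTER_CUBIC); ss=cv2.resize(s[130:240,230:350],None,fx=5,fy=5,interpolation=cv2.INTER_CUBIC)
for az,col in ((-105,(0,0,255)),(-90,(0,255,0))):
  a=np.radians(az)+yaw; ax=np.r_[np.cos(a)*np.sin(np.radians(35)),np.sin(a)*np.sin(np.radians(35)),np.cos(np.radians(35))]
  P=np.array([p+ax*d for d in (.011,-.012,-.026,-.06)])
  for im,cam,o,k in((st,'top',(290,150),4),(ss,'side',(230,130),5)):
    q=((proj(cam,P)-o)*k).astype(int)
    for i in range(3): cv2.line(im,tuple(map(int,q[i])),tuple(map(int,q[i+1])),col,1)
    for x in q: cv2.circle(im,tuple(map(int,x)),3,col,-1)
cv2.imwrite('pics/ax.png',np.hstack([st[:400],ss[:400,:350]]))
E
```

```text
[ 0.6286 -0.102   0.1419] 0.0023139295762422876 [-0.03751725 -0.14096148] 0.1458687140866795 -104.90391011501747
[ 0.629  -0.1032  0.1276] 0.002110909762903678 [-0.03743572 -0.14222126] 0.14706569715286458 -104.74698017845964
[ 0.6284 -0.1025  0.1329] 0.0014311153619342646 [-0.03786293 -0.14144986] 0.14642971940269178 -104.98546806510062
```

View pics/ax.png

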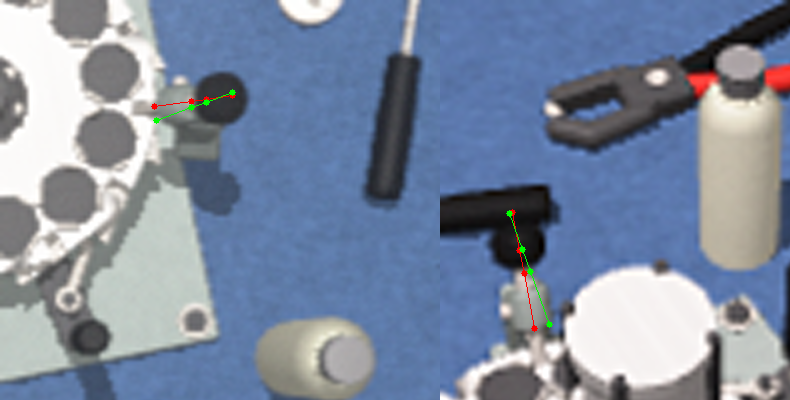

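```bash
cat >> h.py <<'E'
from scipy.spatial.transform import Rotation as Ro
YAW=.1856
def cur():
    s=get_state(); o=s['orientation']; return s,np.array(s['tcp_pos']),Ro.from_quat([o[1],o[2],o[3],o[0]])
def go(p,Rt=None):
    s,q,Rc=cur(); print('clock %.2f'%s['clock'],'tcp',q.round(4),'F',np.round(s['wrist_force'],1),'gap %.4f'%s['finger_gap'],'q',np.round(s['joint_pos'],2))
    print('shift now-frame cm',(Rc.inv().apply(np.array(p)-q)*100).round(2))
    if Rt is not None:
        print('turn deg',np.degrees((Rc.inv()*Rt).as_rotvec()).round(2))
        print('shift target-frame cm',(Rt.inv().apply(np.array(p)-q)*100).round(2))
K=np.array([.629,-.103,.130]); az=np.radians(-105)+YAW; s35,c35=np.sin(np.radians(35)),np.cos(np.radians(35))
AX=np.array([np.cos(az)*s35,np.sin(az)*s35,c35])
yk=np.array([np.cos(az)*c35,np.sin(az)*c35,-s35]); RK=Ro.from_matrix(np.c_[np.cross(yk,-AX),yk,-AX])
E
python3 -c "
from h import *
go(K+AX*.235,RK)"
```

```text
clock 0.10 tcp [ 0.1742 -0.5478  0.4039] F [ 0.2  0.8 -0. ] gap 0.0852 q [-1.4   0.31  0.05  1.3   0.    1.43]
shift now-frame cm [ 51.77 -16.1    8.18]
turn deg [34.47  6.72 21.31]
shift target-frame cm [ 41.97 -23.46  26.36]
```

Request:
{"name": "carry_out", "arguments": {
  "motion": [
    {"tx":2,"ty":-0.6},
    {"tx":4,"ty":-1.2},
    {"tx":4,"ty":-1.2},
    {"tx":4,"ty":-1.2},
    {"tx":4,"ty":-1.2},
    {"tx":4,"ty":-1.2},
    {"tx":4,"ty":-1.2},
    {"tx":4,"ty":-1.2},
    {"tx":4,"ty":-1.3},
    {"tx":4,"ty":-1.3},
    {"tx":4,"ty":-1.3},
    {"tx":4,"ty":-1.3},
    {"tx":4,"ty":-1.3},
    {"tx":1.7,"ty":-0.6},
    {"wx":7,"wy":1.3,"wz":4.3},
    {"wx":7,"wy":1.3,"wz":4.3},
    {"wx":7,"wy":1.3,"wz":4.2},
    {"wx":7,"wy":1.4,"wz":4.2},
    {"wx":6.5,"wy":1.4,"wz":4.3},
    {}
  ]
}}

```text
invalid input at $.motion[0]: expected keys jaw, tx, ty, tz, wx, wy, wz
```

```bash
python3 -c "
from h import *
go(K+AX*.235,RK)"
```

```text
clock 0.10 tcp [ 0.1742 -0.5478  0.4039] F [ 0.2  0.8 -0. ] gap 0.0852 q [-1.4   0.31  0.05  1.3   0.    1.43]
shift now-frame cm [ 51.77 -16.1    8.18]
turn deg [34.47  6.72 21.31]
shift target-frame cm [ 41.97 -23.46  26.36]
```

All keys are needed.

Request:
{"name": "carry_out", "arguments": {
  "motion": [
    {"jaw":1,"tx":2,"ty":-0.6,"tz":0,"wx":0,"wy":0,"wz":0},
    {"jaw":1,"tx":4,"ty":-1.2,"tz":0,"wx":0,"wy":0,"wz":0},
    {"jaw":1,"tx":4,"ty":-1.2,"tz":0,"wx":0,"wy":0,"wz":0},
    {"jaw":1,"tx":4,"ty":-1.2,"tz":0,"wx":0,"wy":0,"wz":0},
    {"jaw":1,"tx":4,"ty":-1.2,"tz":0,"wx":0,"wy":0,"wz":0},
    {"jaw":1,"tx":4,"ty":-1.2,"tz":0,"wx":0,"wy":0,"wz":0},
    {"jaw":1,"tx":4,"ty":-1.2,"tz":0,"wx":0,"wy":0,"wz":0},
    {"jaw":1,"tx":4,"ty":-1.2,"tz":0,"wx":0,"wy":0,"wz":0},
    {"jaw":1,"tx":4,"ty":-1.3,"tz":0,"wx":0,"wy":0,"wz":0},
    {"jaw":1,"tx":4,"ty":-1.3,"tz":0,"wx":0,"wy":0,"wz":0},
    {"jaw":1,"tx":4,"ty":-1.3,"tz":0,"wx":0,"wy":0,"wz":0},
    {"jaw":1,"tx":4,"ty":-1.3,"tz":0,"wx":0,"wy":0,"wz":0},
    {"jaw":1,"tx":4,"ty":-1.3,"tz":0,"wx":0,"wy":0,"wz":0},
    {"jaw":1,"tx":1.7,"ty":-0.6,"tz":0,"wx":0,"wy":0,"wz":0},
    {"jaw":1,"tx":0,"ty":0,"tz":0,"wx":7,"wy":1.3,"wz":4.3},
    {"jaw":1,"tx":0,"ty":0,"tz":0,"wx":7,"wy":1.3,"wz":4.3},
    {"jaw":1,"tx":0,"ty":0,"tz":0,"wx":7,"wy":1.3,"wz":4.2},
    {"jaw":1,"tx":0,"ty":0,"tz":0,"wx":7,"wy":1.4,"wz":4.2},
    {"jaw":1,"tx":0,"ty":0,"tz":0,"wx":6.5,"wy":1.4,"wz":4.3},
    {"jaw":1,"tx":0,"ty":0,"tz":0,"wx":0,"wy":0,"wz":0}
  ]
}}

```text
clock: 2.6
tcp_pos: [0.6178, -0.2387, 0.4036]
orientation: [-0.3, 0.953, -0.037, 0.01]
wrist_force: [0.2, 0.2, -1.3]
finger_gap: 0.0853
```

```bash
python3 -c "
from h import *
go(K+AX*.235,RK)"
```

```text
clock 2.60 tcp [ 0.6178 -0.2387  0.4036] F [ 0.2  0.2 -1.3] gap 0.0853 q [-0.59  0.65  0.51  1.75  0.52  2.54]
shift now-frame cm [0.11 4.53 6.73]
turn deg [ 0.11  0.14 -0.16]
shift target-frame cm [0.09 4.54 6.72]
```

Request:
{"name": "carry_out", "arguments": {
  "motion": [
    {"jaw":1,"tx":0.1,"ty":1.5,"tz":2.2,"wx":0,"wy":0,"wz":0},
    {"jaw":1,"tx":0,"ty":1.5,"tz":2.2,"wx":0,"wy":0,"wz":0},
    {"jaw":1,"tx":0,"ty":1.5,"tz":2.3,"wx":0,"wy":0,"wz":0},
    {"jaw":1,"tx":0,"ty":0,"tz":0,"wx":0,"wy":0,"wz":0}
  ]
}}

```text
clock: 3.1
tcp_pos: [0.6186, -0.2358, 0.3222]
orientation: [-0.3, 0.953, -0.036, 0.009]
wrist_force: [0.3, 0.2, 0.1]
finger_gap: 0.0855
```

```bash
python3 -c "
from h import *
go(K+AX*.235,RK)
t=snap('top','t1.png'); s=snap('side','s1.png')
st=cv2.resize(t[110:260,280:400],None,fx=4,fy=4,interpolation=cv2.INTER_CUBIC); ss=cv2.resize(s[90:240,200:290],None,fx=4,fy=4,interpolation=cv2.INTER_CUBIC)
cv2.imwrite('pics/c1.png',np.hstack([st[:600],ss[:600,:320]]))"
```

```text
clock 3.10 tcp [ 0.6186 -0.2358  0.3222] F [0.3 0.2 0.1] gap 0.0855 q [-0.58  0.67  0.34  1.57  0.52  2.55]
shift now-frame cm [ 0.03  0.11 -0.11]
turn deg [ 0.11  0.26 -0.08]
shift target-frame cm [ 0.03  0.11 -0.11]
```

View pics/c1.png

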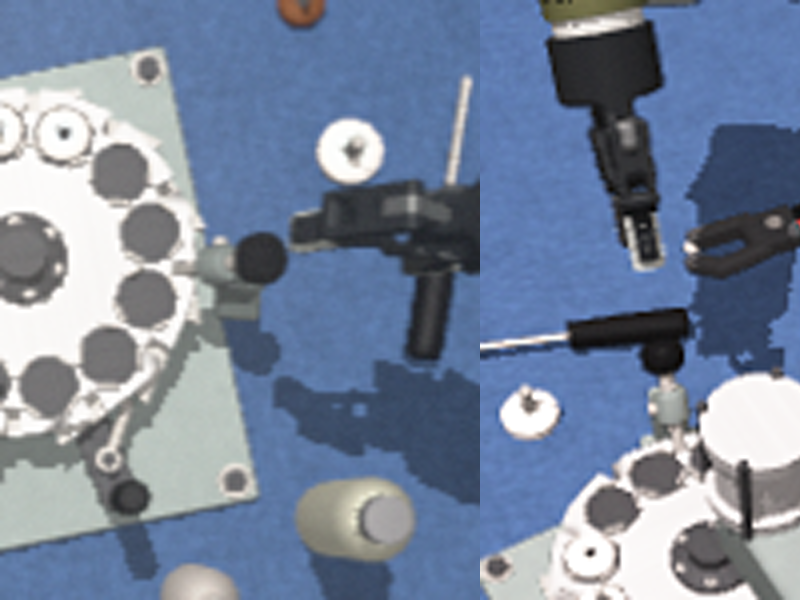

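```bash
python3 - <<'E'
from h import *
t=cv2.imread('pics/t1.png'); s=cv2.imread('pics/s1.png')
_,p,R=cur(); 
P=[p+R.apply([0,y,z]) for y,z in((-.0425,.160),(.0425,.160),(-.0425,.14),(0,.235))]+[p,K+AX*.011,K]
print(proj('top',P).round(1).tolist()); print(proj('side',P).round(1).tolist())
o=[]
for im,cam,(x0,y0) in((t,'top',(320,135)),(s,'side',(215,90))):
    c=cv2.resize(im[y0:y0+95,x0:x0+65],None,fx=6,fy=6,interpolation=cv2.INTER_CUBIC)
    for i,q in enumerate((proj(cam,P)-(x0,y0)+.5)*6): cv2.circle(c,tuple(map(int,q)),3,[(0,0,255),(0,255,0),(255,255,0),(255,0,255),(0,255,255),(0,128,255),(255,128,0)][i],-1)
    o.append(c)
cv2.imwrite('pics/c2.png',np.hstack(o))
E
```

```text
[[354.2, 168.4], [380.2, 173.8], [360.7, 167.3], [344.8, 174.5], [429.0, 162.2], [348.0, 174.3], [344.9, 174.7]]
[[242.1, 155.3], [238.6, 150.0], [240.8, 148.3], [245.1, 177.7], [229.6, 95.9], [244.5, 174.4], [245.2, 178.0]]
```

View pics/c2.png

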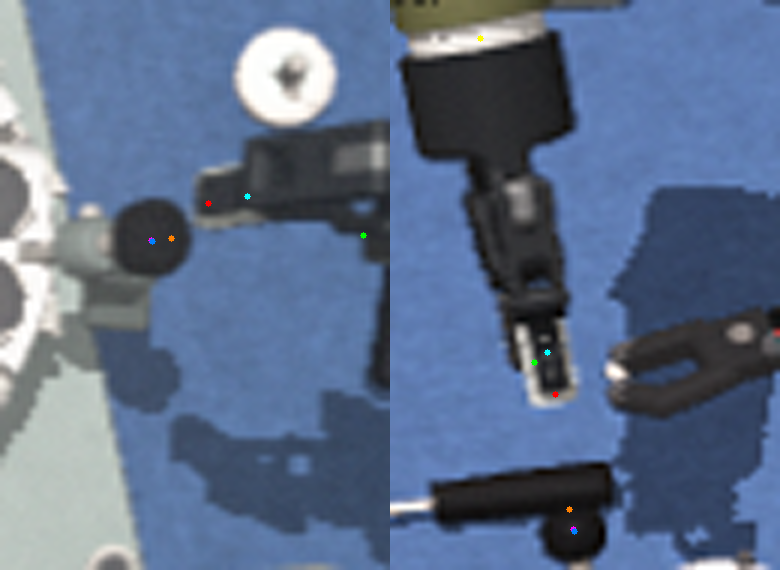

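Request:
{"name": "carry_out", "arguments": {
  "motion": [
    {"jaw":1,"tx":0,"ty":0.1,"tz":2,"wx":0,"wy":0,"wz":0},
    {"jaw":1,"tx":0,"ty":0,"tz":2,"wx":0,"wy":0,"wz":0},
    {"jaw":1,"tx":0,"ty":0,"tz":2,"wx":0,"wy":0,"wz":0},
    {"jaw":1,"tx":0,"ty":0,"tz":1.5,"wx":0,"wy":0,"wz":0},
    {"jaw":1,"tx":0,"ty":0,"tz":0,"wx":0,"wy":0,"wz":0}
  ],
  "force": 40
}}

```text
clock: 3.82
tcp_pos: [0.6223, -0.194, 0.2621]
orientation: [-0.3, 0.953, -0.036, 0.011]
wrist_force: [-0.3, 0.3, 0.6]
finger_gap: 0.0854
```

```bash
python3 - <<'E'
from h import *
go(K+AX*.158,RK)
t=snap('top','t2.png'); s=snap('side','s2.png')
o=[]
for im,cam,(x0,y0) in((t,'top',(320,135)),(s,'side',(215,110))):
    o.append(cv2.resize(im[y0:y0+95,x0:x0+65],None,fx=6,fy=6,interpolation=cv2.INTER_CUBIC))
cv2.imwrite('pics/c3.png',np.hstack(o))
E
```

```text
clock 3.83 tcp [ 0.6223 -0.194   0.2621] F [-0.3  0.3  0.6] gap 0.0854 q [-0.53  0.66  0.18  1.38  0.54  2.61]
shift now-frame cm [-0.02  0.1   0.25]
turn deg [ 0.11  0.1  -0.01]
shift target-frame cm [-0.02  0.1   0.25]
```

View pics/c3.png

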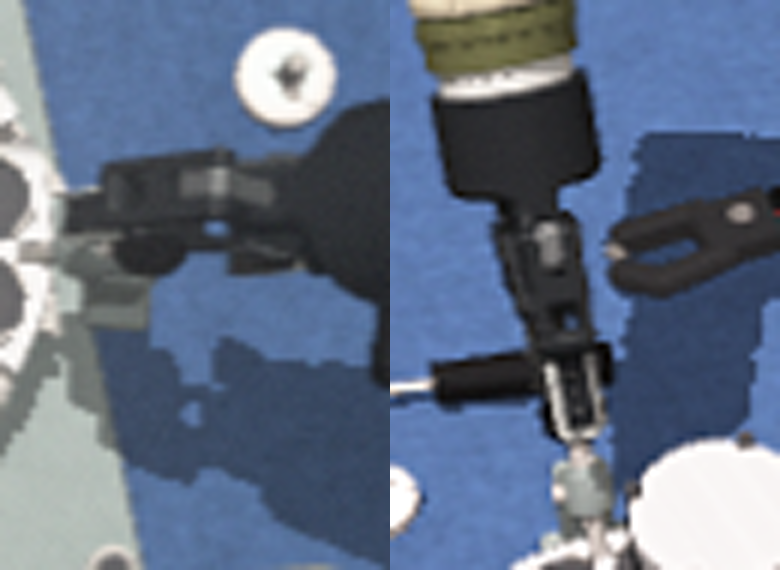

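Request:
{"name": "carry_out", "arguments": {
  "motion": [
    {"jaw":1,"tx":0,"ty":0.1,"tz":0.3,"wx":0,"wy":0,"wz":0},
    {"jaw":-1,"tx":0,"ty":0,"tz":0,"wx":0,"wy":0,"wz":0},
    {"jaw":-1,"tx":0,"ty":0,"tz":0,"wx":0,"wy":0,"wz":0},
    {"jaw":-1,"tx":0,"ty":0,"tz":0,"wx":0,"wy":0,"wz":0},
    {"jaw":-1,"tx":0,"ty":0,"tz":0,"wx":0,"wy":0,"wz":0},
    {"jaw":-1,"tx":0,"ty":0,"tz":0,"wx":0,"wy":0,"wz":0},
    {"jaw":-1,"tx":0,"ty":0,"tz":0,"wx":0,"wy":0,"wz":0}
  ],
  "force": 50
}}

```text
clock: 4.8
tcp_pos: [0.6224, -0.1923, 0.261]
orientation: [-0.302, 0.953, -0.036, 0.012]
wrist_force: [-1.3, 5.1, 9.7]
finger_gap: 0.0304
```

```bash
python3 - <<'E'
from h import *
go(K+AX*.155,RK)
E
```

```text
clock 4.80 tcp [ 0.6224 -0.1923  0.261 ] F [-1.3  5.1  9.7] gap 0.0304 q [-0.53  0.66  0.18  1.38  0.55  2.61]
shift now-frame cm [-0.02  0.18  0.37]
turn deg [-0.14 -0.03 -0.01]
shift target-frame cm [-0.02  0.18  0.37]
```

Request:
{"name": "carry_out", "arguments": {
  "motion": [
    {"jaw":-1,"tx":0,"ty":0,"tz":-0.4,"wx":0,"wy":0,"wz":0},
    {"jaw":-1,"tx":0,"ty":0,"tz":-0.4,"wx":0,"wy":0,"wz":0},
    {"jaw":-1,"tx":0,"ty":0,"tz":-0.4,"wx":0,"wy":0,"wz":0},
    {"jaw":-1,"tx":0,"ty":0,"tz":-0.4,"wx":0,"wy":0,"wz":0},
    {"jaw":-1,"tx":0,"ty":0,"tz":-0.2,"wx":0,"wy":0,"wz":0},
    {"jaw":-1,"tx":0,"ty":0,"tz":0,"wx":0,"wy":0,"wz":0},
    {"jaw":-1,"tx":0,"ty":0,"tz":0,"wx":0,"wy":0,"wz":0}
  ]
}}

```text
clock: 5.68
tcp_pos: [0.6218, -0.2017, 0.2742]
orientation: [-0.302, 0.953, -0.036, 0.011]
wrist_force: [1.9, 8.9, 2.1]
finger_gap: 0.0306
```

```bash
python3 - <<'E'
from h import *
go(K+AX*.155,RK)
t=snap('top','t3.png'); s=snap('side','s3.png')
o=[]
for im,cam,(x0,y0) in((t,'top',(320,135)),(s,'side',(215,110))):
    o.append(cv2.resize(im[y0:y0+95,x0:x0+65],None,fx=6,fy=6,interpolation=cv2.INTER_CUBIC))
cv2.imwrite('pics/c4.png',np.hstack(o))
E
```

```text
clock 5.67 tcp [ 0.6218 -0.2017  0.2742] F [1.9 8.9 2.1] gap 0.0306 q [-0.54  0.66  0.21  1.42  0.54  2.59]
shift now-frame cm [-0.04  0.17  1.98]
turn deg [-0.2   0.07  0.  ]
shift target-frame cm [-0.04  0.16  1.98]
```

View pics/c4.png

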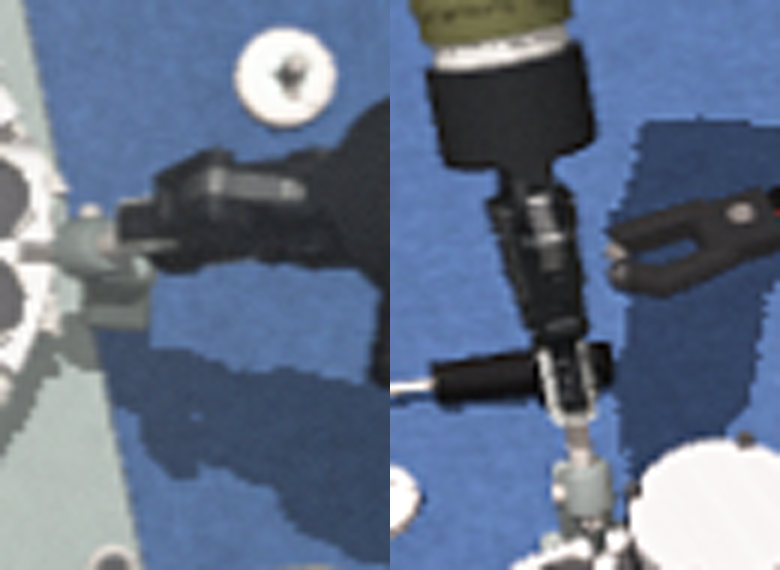

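Request:
{"name": "carry_out", "arguments": {
  "motion": [
    {"jaw":1,"tx":0,"ty":0,"tz":0.1,"wx":0,"wy":0,"wz":0},
    {"jaw":1,"tx":0,"ty":0,"tz":0,"wx":0,"wy":0,"wz":0},
    {"jaw":1,"tx":0,"ty":0,"tz":0,"wx":0,"wy":0,"wz":0},
    {"jaw":1,"tx":0,"ty":0,"tz":0,"wx":0,"wy":0,"wz":0},
    {"jaw":1,"tx":0,"ty":0,"tz":-1,"wx":0,"wy":0,"wz":0},
    {"jaw":1,"tx":0,"ty":0,"tz":-3,"wx":0,"wy":0,"wz":0},
    {"jaw":1,"tx":0,"ty":0,"tz":-4,"wx":0,"wy":0,"wz":0},
    {"jaw":1,"tx":0,"ty":0,"tz":-4,"wx":0,"wy":0,"wz":0},
    {"jaw":1,"tx":0,"ty":0,"tz":0,"wx":0,"wy":0,"wz":0}
  ]
}}

```text
clock: 6.9
tcp_pos: [0.6164, -0.2742, 0.3746]
orientation: [-0.298, 0.954, -0.037, 0.014]
wrist_force: [1.3, 0.4, -0.7]
finger_gap: 0.0858
```

```bash
python3 - <<'E'
from h import *
go(K+AX*.155,RK)
t=snap('top','t4.png'); s=snap('side','s4.png')
o=[]
for im,cam,(x0,y0) in((t,'top',(320,135)),(s,'side',(215,110))):
    o.append(cv2.resize(im[y0:y0+95,x0:x0+65],None,fx=6,fy=6,interpolation=cv2.INTER_CUBIC))
cv2.imwrite('pics/c5.png',np.hstack(o))
C=np.array([.6395,.0435]); R2=Ro.from_euler('z',YAW)
# lever grip: post at measured angle
for a in (-170,-169.3): print((R2.apply([.17*np.cos(np.radians(a)),.17*np.sin(np.radians(a)),0])+np.r_[C,0]).round(4))
E
```

```text
clock 6.90 tcp [ 0.6164 -0.2742  0.3746] F [ 1.3  0.4 -0.7] gap 0.0858 q [-0.63  0.69  0.51  1.73  0.51  2.5 ]
shift now-frame cm [-0.12 -0.11 14.38]
turn deg [ 0.28 -0.27 -0.02]
shift target-frame cm [-0.05 -0.04 14.38]
[ 0.4804 -0.0164  0.    ]
[ 0.4811 -0.0183  0.    ]
```

View pics/c5.png

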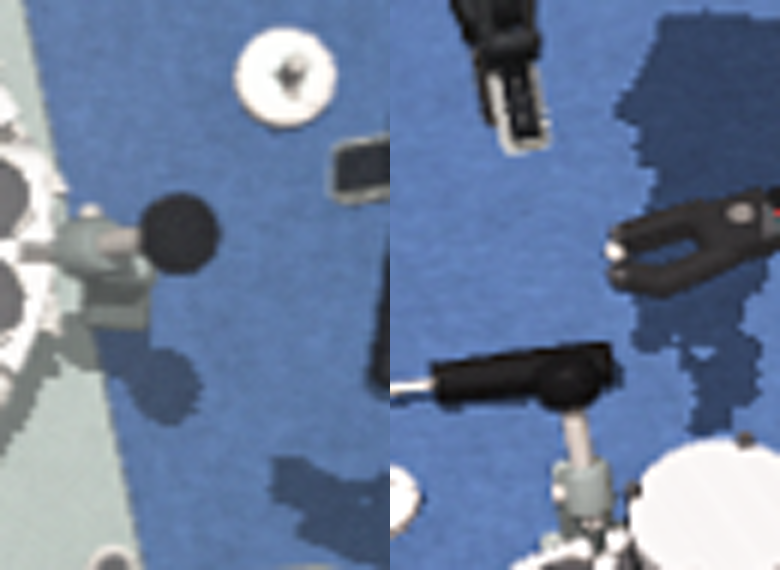

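```bash
cat >> h.py <<'E'
C=np.array([.6395,.0435])
def RL(fixdeg):
    a=np.radians(fixdeg)+YAW; y=np.array([-np.sin(a),np.cos(a),0]); z=np.array([0,0,-1.]); return Ro.from_matrix(np.c_[np.cross(y,z),y,z])
def PL(fixdeg,r=.169,z=.28):
    a=np.radians(fixdeg)+YAW; return np.r_[C+r*np.array([np.cos(a),np.sin(a)]),z]
E
python3 - <<'E'
from h import *
print(PL(-169.7)); go(PL(-169.7,z=.37),RL(-170))
E
```

```text
[ 0.48165535 -0.01688267  0.28      ]
clock 7.00 tcp [ 0.6164 -0.2725  0.3713] F [0.4 0.5 0.4] gap 0.0855 q [-0.63  0.7   0.5   1.73  0.51  2.5 ]
shift now-frame cm [-15.41 -19.97  14.09]
turn deg [-34.31  -7.6  -24.29]
shift target-frame cm [ -3.6  -28.67   0.13]
```

Request:
{"name": "carry_out", "arguments": {
  "motion": [
    {"jaw":1,"tx":0,"ty":0,"tz":0,"wx":-6.9,"wy":-1.5,"wz":-4.9},
    {"jaw":1,"tx":0,"ty":0,"tz":0,"wx":-6.9,"wy":-1.5,"wz":-4.9},
    {"jaw":1,"tx":0,"ty":0,"tz":0,"wx":-6.9,"wy":-1.5,"wz":-4.9},
    {"jaw":1,"tx":0,"ty":0,"tz":0,"wx":-6.8,"wy":-1.5,"wz":-4.8},
    {"jaw":1,"tx":0,"ty":0,"tz":0,"wx":-6.8,"wy":-1.6,"wz":-4.8},
    {"jaw":1,"tx":-0.5,"ty":-3.6,"tz":0,"wx":0,"wy":0,"wz":0},
    {"jaw":1,"tx":-0.5,"ty":-3.6,"tz":0,"wx":0,"wy":0,"wz":0},
    {"jaw":1,"tx":-0.5,"ty":-3.6,"tz":0,"wx":0,"wy":0,"wz":0},
    {"jaw":1,"tx":-0.5,"ty":-3.6,"tz":0,"wx":0,"wy":0,"wz":0},
    {"jaw":1,"tx":-0.4,"ty":-3.6,"tz":0,"wx":0,"wy":0,"wz":0},
    {"jaw":1,"tx":-0.4,"ty":-3.6,"tz":0,"wx":0,"wy":0,"wz":0},
    {"jaw":1,"tx":-0.4,"ty":-3.6,"tz":0,"wx":0,"wy":0,"wz":0},
    {"jaw":1,"tx":-0.4,"ty":-3.5,"tz":0,"wx":0,"wy":0,"wz":0},
    {"jaw":1,"tx":0,"ty":0,"tz":0,"wx":0,"wy":0,"wz":0}
  ]
}}

```text
clock: 8.75
tcp_pos: [0.4796, -0.0136, 0.3704]
orientation: [-0.001, 0.983, 0.181, -0.002]
wrist_force: [0.2, -0.4, 0.6]
finger_gap: 0.0852
```

```bash
python3 - <<'E'
from h import *
go(PL(-169.7,z=.28),RL(-170))
t=snap('top','t5.png'); s=snap('side','s5.png')
o=[]
for im,cam,(x0,y0) in((t,'top',(270,190)),(s,'side',(260,100))):
    o.append(cv2.resize(im[y0:y0+120,x0:x0+78],None,fx=5,fy=5,interpolation=cv2.INTER_CUBIC))
cv2.imwrite('pics/c6.png',np.hstack(o))
E
```

```text
clock 8.75 tcp [ 0.4796 -0.0136  0.3704] F [ 0.2 -0.4  0.6] gap 0.0852 q [-0.2   0.15 -0.26  1.17  0.    2.58]
shift now-frame cm [0.1  0.4  9.04]
turn deg [-0.13  0.15  0.25]
shift target-frame cm [0.08 0.38 9.04]
```

View pics/c6.png

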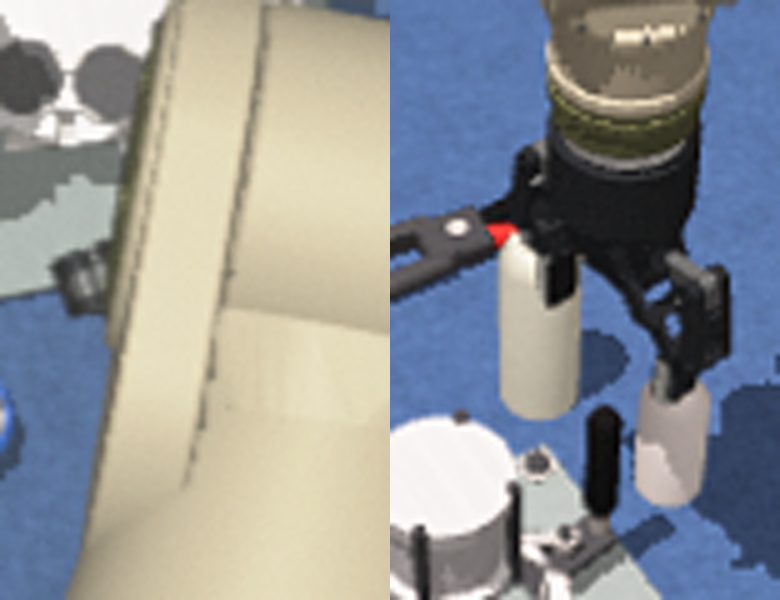

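Request:
{"name": "carry_out", "arguments": {
  "motion": [
    {"jaw":1,"tx":0.2,"ty":0.4,"tz":1,"wx":0,"wy":0,"wz":0},
    {"jaw":1,"tx":0,"ty":0,"tz":3,"wx":0,"wy":0,"wz":0},
    {"jaw":1,"tx":0,"ty":0,"tz":3,"wx":0,"wy":0,"wz":0},
    {"jaw":1,"tx":0,"ty":0,"tz":2,"wx":0,"wy":0,"wz":0},
    {"jaw":-0.3,"tx":0,"ty":0,"tz":0,"wx":0,"wy":0,"wz":0},
    {"jaw":-0.3,"tx":0,"ty":0,"tz":0,"wx":0,"wy":0,"wz":0},
    {"jaw":-0.3,"tx":0,"ty":0,"tz":0,"wx":0,"wy":0,"wz":0},
    {"jaw":-0.3,"tx":0,"ty":0,"tz":0,"wx":0,"wy":0,"wz":0}
  ],
  "force": 40
}}

```text
clock: 9.85
tcp_pos: [0.4851, -0.0192, 0.2822]
orientation: [0.0, 0.984, 0.179, 0.0]
wrist_force: [-0.1, 0.0, 0.1]
finger_gap: 0.0299
```

```bash
python3 - <<'E'
from h import *
go(PL(-169.7,z=.28),RL(-170))
t=snap('top','t6.png'); s=snap('side','s6.png')
o=[]
for im,cam,(x0,y0) in((t,'top',(270,190)),(s,'side',(260,110))):
    o.append(cv2.resize(im[y0:y0+120,x0:x0+78],None,fx=5,fy=5,interpolation=cv2.INTER_CUBIC))
cv2.imwrite('pics/c7.png',np.hstack(o))
E
```

```text
clock 9.85 tcp [ 0.4851 -0.0192  0.2822] F [-0.1  0.   0.1] gap 0.0299 q [-0.21  0.22 -0.4   0.96  0.    2.58]
shift now-frame cm [-0.25 -0.34  0.22]
turn deg [ 0.02 -0.05  0.02]
shift target-frame cm [-0.25 -0.34  0.22]
```

View pics/c7.png

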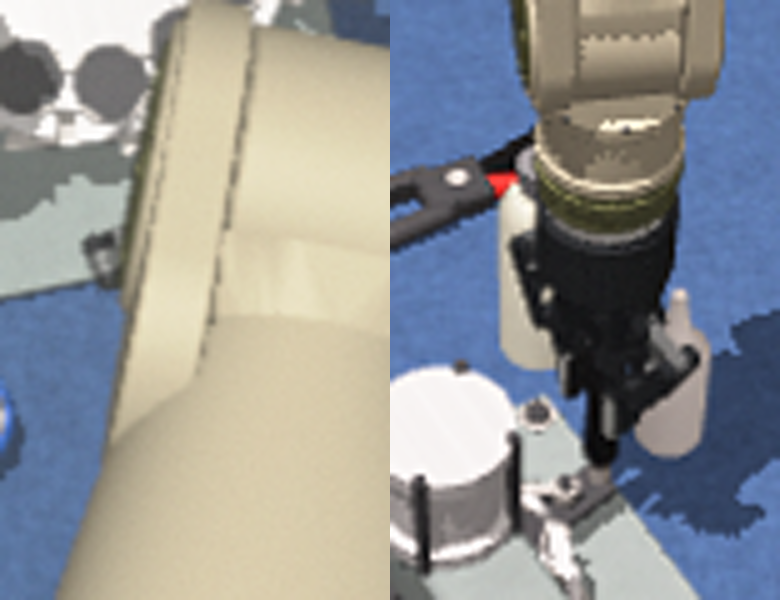

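Request:
{"name": "carry_out", "arguments": {
  "motion": [
    {"jaw":-0.3,"tx":0,"ty":-1,"tz":0,"wx":0,"wy":0,"wz":0},
    {"jaw":-0.3,"tx":0.1,"ty":-1,"tz":0,"wx":0,"wy":0,"wz":0},
    {"jaw":-0.3,"tx":0.1,"ty":-1,"tz":0,"wx":0,"wy":0,"wz":0},
    {"jaw":-0.3,"tx":0,"ty":0,"tz":0,"wx":0,"wy":0,"wz":0}
  ]
}}

```text
clock: 10.45
tcp_pos: [0.4757, 0.0109, 0.2814]
orientation: [-0.001, 0.984, 0.18, -0.0]
wrist_force: [0.2, 0.4, -0.1]
finger_gap: 0.0299
```

Request:
{"name": "carry_out", "arguments": {
  "motion": [
    {"jaw":-0.3,"tx":0.1,"ty":-0.6,"tz":0,"wx":0,"wy":0,"wz":0},
    {"jaw":-0.3,"tx":0.1,"ty":-0.6,"tz":0,"wx":0,"wy":0,"wz":0}
  ]
}}

```text
clock: 10.7
tcp_pos: [0.4736, 0.0218, 0.2814]
orientation: [-0.0, 0.984, 0.179, -0.0]
wrist_force: [-1.2, -1.1, 0.6]
finger_gap: 0.0298
```

```bash
python3 - <<'E'
from h import *
go(PL(-169.7,z=.28),RL(-170))
s=snap('side','s7.png')
o=[]
for im,cam,(x0,y0) in((s,'side',(250,110)),):
    o.append(cv2.resize(im[y0:y0+120,x0:x0+100],None,fx=5,fy=5,interpolation=cv2.INTER_CUBIC))
cv2.imwrite('pics/c8.png',np.hstack(o))
E
```

```text
clock 10.70 tcp [0.4736 0.0218 0.2814] F [-1.2 -1.1  0.6] gap 0.0298 q [-0.12  0.2  -0.42  0.95 -0.    2.66]
shift now-frame cm [-0.61  3.91  0.14]
turn deg [-0.01  0.05 -0.  ]
shift target-frame cm [-0.61  3.91  0.14]
```

View pics/c8.png

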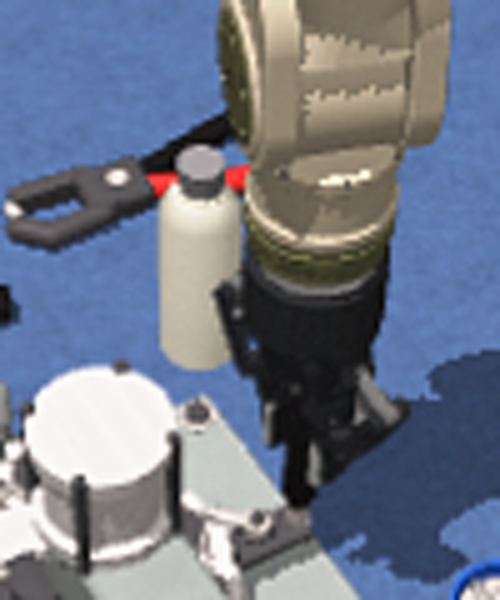

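Request:
{"name": "carry_out", "arguments": {
  "motion": [
    {"jaw":-0.3,"tx":0.2,"ty":-0.8,"tz":0,"wx":0,"wy":0,"wz":0},
    {"jaw":-0.3,"tx":0.2,"ty":-0.8,"tz":0,"wx":0,"wy":0,"wz":0}
  ]
}}

```text
clock: 11.0
tcp_pos: [0.4717, 0.0384, 0.2814]
orientation: [-0.0, 0.984, 0.179, -0.0]
wrist_force: [-0.5, -1.3, -0.0]
finger_gap: 0.0298
```

Request:
{"name": "carry_out", "arguments": {
  "motion": [
    {"jaw":-0.3,"tx":0.2,"ty":-0.8,"tz":0,"wx":0,"wy":0,"wz":0},
    {"jaw":-0.3,"tx":0.3,"ty":-0.8,"tz":0,"wx":0,"wy":0,"wz":0}
  ]
}}

```text
clock: 11.25
tcp_pos: [0.4707, 0.0554, 0.2814]
orientation: [-0.0, 0.984, 0.179, -0.0]
wrist_force: [-1.1, -2.8, -0.3]
finger_gap: 0.0295
```

Request:
{"name": "carry_out", "arguments": {
  "motion": [
    {"jaw":-0.3,"tx":0.3,"ty":-0.8,"tz":0,"wx":0,"wy":0,"wz":0},
    {"jaw":-0.3,"tx":0.3,"ty":-0.7,"tz":0,"wx":0,"wy":0,"wz":0}
  ]
}}

```text
clock: 11.5
tcp_pos: [0.4712, 0.0717, 0.2814]
orientation: [-0.0, 0.984, 0.179, -0.0]
wrist_force: [-0.1, -1.7, 0.0]
finger_gap: 0.0299
```

Request:
{"name": "carry_out", "arguments": {
  "motion": [
    {"jaw":-0.3,"tx":0.3,"ty":-0.7,"tz":0,"wx":0,"wy":0,"wz":0},
    {"jaw":-0.3,"tx":0,"ty":0,"tz":0,"wx":0,"wy":0,"wz":0}
  ]
}}

```text
clock: 11.75
tcp_pos: [0.4716, 0.0793, 0.2815]
orientation: [-0.001, 0.984, 0.18, -0.0]
wrist_force: [0.2, 0.3, 0.4]
finger_gap: 0.0301
```

Request:
{"name": "carry_out", "arguments": {
  "motion": [
    {"jaw":-0.3,"tx":0.3,"ty":-0.6,"tz":0,"wx":0,"wy":0,"wz":0},
    {"jaw":-0.3,"tx":0,"ty":0,"tz":0,"wx":0,"wy":0,"wz":0}
  ]
}}

```text
clock: 12.0
tcp_pos: [0.4723, 0.0849, 0.2815]
orientation: [0.001, 0.984, 0.179, -0.0]
wrist_force: [-0.3, -3.8, -0.4]
finger_gap: 0.0296
```

Request:
{"name": "carry_out", "arguments": {
  "motion": [
    {"jaw":-0.3,"tx":0.3,"ty":-0.5,"tz":0,"wx":0,"wy":0,"wz":0},
    {"jaw":-0.3,"tx":0,"ty":0,"tz":0,"wx":0,"wy":0,"wz":0}
  ]
}}

```text
clock: 12.25
tcp_pos: [0.4727, 0.0873, 0.2812]
orientation: [0.007, 0.984, 0.177, -0.003]
wrist_force: [-3.6, -26.8, 2.7]
finger_gap: 0.03
```

```bash
python3 - <<'E'
from h import *
go(PL(-169.7,z=.28),RL(-170))
s=snap('side','s9.png')
o=[]
for im,cam,(x0,y0) in((s,'side',(250,110)),):
    o.append(cv2.resize(im[y0:y0+120,x0:x0+100],None,fx=5,fy=5,interpolation=cv2.INTER_CUBIC))
cv2.imwrite('pics/c9.png',np.hstack(o))
E
```

```text
clock 12.25 tcp [0.4727 0.0873 0.2812] F [ -3.6 -26.8   2.7] gap 0.0300 q [ 0.02  0.21 -0.41  0.96 -0.01  2.8 ]
shift now-frame cm [-2.79 10.07  0.27]
turn deg [ 0.71  0.45 -0.24]
shift target-frame cm [-2.84 10.06  0.12]
```

View pics/c9.png

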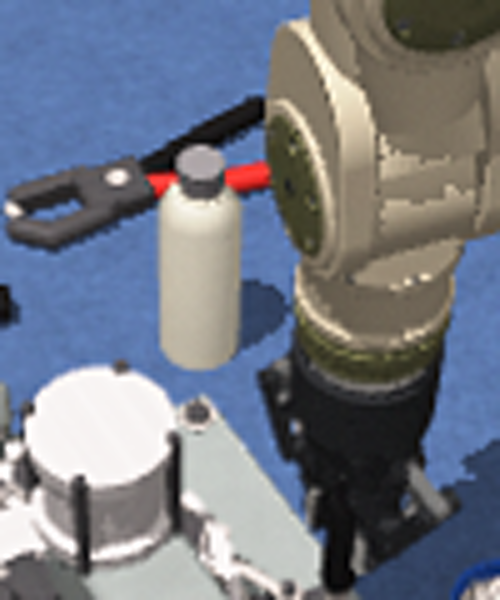

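```bash
python3 - <<'E'
from h import *
p=np.radians(np.arange(-35,5.1,2.5)); r=17
print(np.c_[np.degrees(p[1:]),-r*np.diff(np.cos(p)),r*np.diff(np.sin(p))].round(2).tolist())
go(PL(-205,r=.17,z=.28),RL(-170))
E
```

```text
[[-32.5, -0.41, 0.62], [-30.0, -0.38, 0.63], [-27.5, -0.36, 0.65], [-25.0, -0.33, 0.67], [-22.5, -0.3, 0.68], [-20.0, -0.27, 0.69], [-17.5, -0.24, 0.7], [-15.0, -0.21, 0.71], [-12.5, -0.18, 0.72], [-10.0, -0.14, 0.73], [-7.5, -0.11, 0.73], [-5.0, -0.08, 0.74], [-2.5, -0.05, 0.74], [0.0, -0.02, 0.74], [2.5, 0.02, 0.74], [5.0, 0.05, 0.74]]
clock 12.30 tcp [0.4727 0.0872 0.2813] F [ -2.9 -25.8   2.7] gap 0.0299 q [ 0.02  0.21 -0.41  0.96 -0.01  2.8 ]
shift now-frame cm [0.14 0.21 0.13]
turn deg [ 0.69  0.44 -0.25]
shift target-frame cm [0.14 0.21 0.13]
```

Request:
{"name": "carry_out", "arguments": {
  "motion": [
    {"jaw":-0.3,"tx":0,"ty":0.7,"tz":0,"wx":0,"wy":0,"wz":0},
    {"jaw":-0.3,"tx":-0.4,"ty":0.6,"tz":0,"wx":0,"wy":0,"wz":0},
    {"jaw":-0.3,"tx":-0.4,"ty":0.6,"tz":0,"wx":0,"wy":0,"wz":0},
    {"jaw":-0.3,"tx":-0.35,"ty":0.65,"tz":0,"wx":0,"wy":0,"wz":0},
    {"jaw":-0.3,"tx":-0.35,"ty":0.65,"tz":0,"wx":0,"wy":0,"wz":0},
    {"jaw":-0.3,"tx":-0.3,"ty":0.7,"tz":0,"wx":0,"wy":0,"wz":0},
    {"jaw":-0.3,"tx":-0.25,"ty":0.7,"tz":0,"wx":0,"wy":0,"wz":0},
    {"jaw":-0.3,"tx":-0.25,"ty":0.7,"tz":0,"wx":0,"wy":0,"wz":0},
    {"jaw":-0.3,"tx":-0.2,"ty":0.7,"tz":0,"wx":0,"wy":0,"wz":0},
    {"jaw":-0.3,"tx":-0.2,"ty":0.7,"tz":0,"wx":0,"wy":0,"wz":0},
    {"jaw":-0.3,"tx":-0.15,"ty":0.7,"tz":0,"wx":0,"wy":0,"wz":0},
    {"jaw":-0.3,"tx":-0.1,"ty":0.7,"tz":0,"wx":0,"wy":0,"wz":0},
    {"jaw":-0.3,"tx":-0.1,"ty":0.7,"tz":0,"wx":0,"wy":0,"wz":0},
    {"jaw":-0.3,"tx":-0.05,"ty":0.7,"tz":0,"wx":0,"wy":0,"wz":0}
  ]
}}

```text
clock: 14.05
tcp_pos: [0.4757, -0.0086, 0.2803]
orientation: [-0.002, 0.984, 0.18, -0.003]
wrist_force: [-5.6, 4.3, 1.0]
finger_gap: 0.0298
```

```bash
python3 - <<'E'
from h import *
go(PL(-165.5,r=.17,z=.28),RL(-170))
t=snap('top','t10.png');s=snap('side','s10.png')
o=[]
for im,cam,(x0,y0) in((t,'top',(190,110)),(s,'side',(190,150)),):
    o.append(cv2.resize(im[y0:y0+130,x0:x0+130],None,fx=3,fy=3,interpolation=cv2.INTER_CUBIC))
cv2.imwrite('pics/c10.png',np.hstack(o))
E
```

```text
clock 14.05 tcp [ 0.4757 -0.0086  0.2803] F [-5.6  4.3  1. ] gap 0.0298 q [-0.19  0.2  -0.42  0.96  0.    2.59]
shift now-frame cm [0.21 2.23 0.02]
turn deg [-0.25  0.29  0.06]
shift target-frame cm [0.22 2.23 0.03]
```

View pics/c10.png

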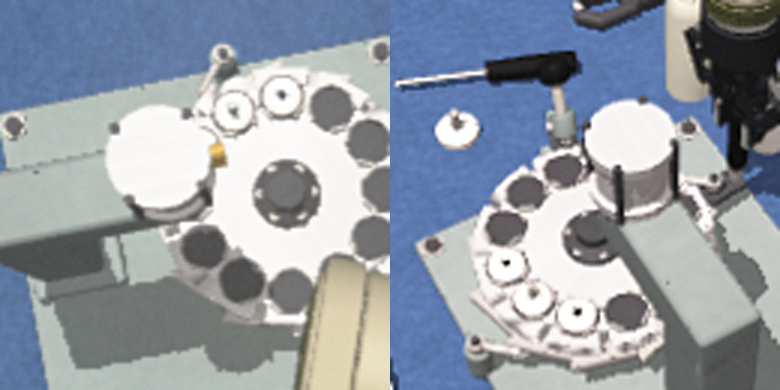

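Request:
{"name": "carry_out", "arguments": {
  "motion": [
    {"jaw":-0.3,"tx":0,"ty":0.7,"tz":0,"wx":0,"wy":0,"wz":0},
    {"jaw":-0.3,"tx":0,"ty":0.6,"tz":0,"wx":0,"wy":0,"wz":0},
    {"jaw":-0.3,"tx":0.05,"ty":0.5,"tz":0,"wx":0,"wy":0,"wz":0},
    {"jaw":-0.3,"tx":0.05,"ty":0.4,"tz":0,"wx":0,"wy":0,"wz":0},
    {"jaw":-0.3,"tx":0,"ty":0,"tz":0,"wx":0,"wy":0,"wz":0}
  ]
}}

```text
clock: 14.78
tcp_pos: [0.4858, -0.0292, 0.2808]
orientation: [-0.001, 0.984, 0.179, -0.001]
wrist_force: [-2.5, 1.8, -1.3]
finger_gap: 0.03
```

Request:
{"name": "carry_out", "arguments": {
  "motion": [
    {"jaw":-0.3,"tx":0.05,"ty":0.3,"tz":0,"wx":0,"wy":0,"wz":0},
    {"jaw":-0.3,"tx":0.05,"ty":0.3,"tz":0,"wx":0,"wy":0,"wz":0},
    {"jaw":-0.3,"tx":0,"ty":0,"tz":0,"wx":0,"wy":0,"wz":0}
  ]
}}

```text
clock: 15.15
tcp_pos: [0.4869, -0.0315, 0.2806]
orientation: [-0.005, 0.984, 0.181, -0.002]
wrist_force: [-9.5, 17.8, 5.2]
finger_gap: 0.0298
```

```bash
cat >> h.py <<'E'
def dial(fn):
    t=snap('top',fn); c0=proj('top',np.r_[C,.09])[0]
    c=cv2.resize(t[110:240,190:330],None,fx=5,fy=5,interpolation=cv2.INTER_CUBIC); cv2.imwrite('pics/z'+fn,c[:600])
    # dark empty nests
    m=((t.max(2)<125)&(t.min(2)>50)).astype(np.uint8); n,l,st,ce=cv2.connectedComponentsWithStats(m)
    for i in range(1,n):
        if 60<st[i,4]<260:
            p=onz('top',ce[i],.079)[:2]; d=p-C; a=np.degrees(np.arctan2(d[1],d[0])-YAW)
            if .07<np.hypot(*d)<.1: print('nest',ce[i].round(1),'r %.4f a %.1f'%(np.hypot(*d),a),st[i,4])
E
python3 - <<'E'
from h import *
dial('d1.png'); go(PL(-205,r=.17,z=.28),RL(-170))
E
```

```text
nest [295.7 143.5] r 0.0870 a -29.2 134
nest [309.8 152.6] r 0.0863 a -58.7 144
nest [317.1 167.6] r 0.0844 a -88.6 141
nest [315.7 183.8] r 0.0819 a -118.4 122
nest [260.3 195.5] r 0.0855 a 118.2 171
nest [274. 205.] r 0.0847 a 147.7 166
nest [291.4 206. ] r 0.0831 a -180.9 143
clock 15.20 tcp [ 0.4869 -0.0314  0.2806] F [-9.2 17.6  6.2] gap 0.0297 q [-0.23  0.23 -0.39  0.97  0.01  2.55]
shift now-frame cm [  3.04 -11.37   0.18]
turn deg [-0.65  0.17  0.18]
shift target-frame cm [  3.   -11.39   0.06]
```

View pics/zd1.png

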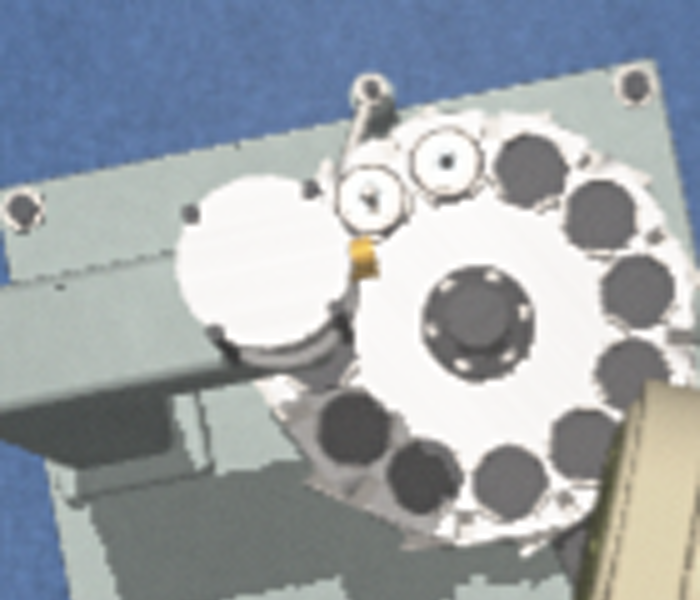

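Request:
{"name": "carry_out", "arguments": {
  "motion": [
    {"jaw":-0.3,"tx":-0.1,"ty":-0.5,"tz":0,"wx":0,"wy":0,"wz":0},
    {"jaw":-0.3,"tx":0,"ty":-1.4,"tz":0,"wx":0,"wy":0,"wz":0},
    {"jaw":-0.3,"tx":0.1,"ty":-1.5,"tz":0,"wx":0,"wy":0,"wz":0},
    {"jaw":-0.3,"tx":0.2,"ty":-1.5,"tz":0,"wx":0,"wy":0,"wz":0},
    {"jaw":-0.3,"tx":0.3,"ty":-1.4,"tz":0,"wx":0,"wy":0,"wz":0},
    {"jaw":-0.3,"tx":0.45,"ty":-1.4,"tz":0,"wx":0,"wy":0,"wz":0},
    {"jaw":-0.3,"tx":0.55,"ty":-1.4,"tz":0,"wx":0,"wy":0,"wz":0},
    {"jaw":-0.3,"tx":0.7,"ty":-1.3,"tz":0,"wx":0,"wy":0,"wz":0},
    {"jaw":-0.3,"tx":0.6,"ty":-1,"tz":0,"wx":0,"wy":0,"wz":0},
    {"jaw":-0.3,"tx":0,"ty":0,"tz":0,"wx":0,"wy":0,"wz":0}
  ]
}}

```text
clock: 16.45
tcp_pos: [0.4758, 0.0832, 0.2815]
orientation: [-0.001, 0.984, 0.18, 0.0]
wrist_force: [0.3, 0.2, -0.1]
finger_gap: 0.0302
```

```bash
python3 - <<'E'
from h import *
go([.4727,.0873,.281],RL(-170))
E
```

```text
clock 16.45 tcp [0.4758 0.0832 0.2815] F [ 0.3  0.2 -0.1] gap 0.0302 q [ 0.01  0.21 -0.4   0.96  0.    2.79]
shift now-frame cm [-0.15 -0.49  0.05]
turn deg [-0.07 -0.01  0.12]
shift target-frame cm [-0.15 -0.49  0.05]
```

Request:
{"name": "carry_out", "arguments": {
  "motion": [
    {"jaw":-0.3,"tx":0,"ty":-0.4,"tz":0,"wx":0,"wy":0,"wz":0},
    {"jaw":-0.3,"tx":0,"ty":-0.4,"tz":0,"wx":0,"wy":0,"wz":0},
    {"jaw":-0.3,"tx":0,"ty":0,"tz":0,"wx":0,"wy":0,"wz":0}
  ]
}}

```text
clock: 16.82
tcp_pos: [0.4742, 0.0871, 0.2814]
orientation: [0.004, 0.984, 0.178, 0.001]
wrist_force: [5.6, -15.4, -5.9]
finger_gap: 0.03
```

Request:
{"name": "carry_out", "arguments": {
  "motion": [
    {"jaw":-0.3,"tx":0,"ty":0.5,"tz":0,"wx":0,"wy":0,"wz":0},
    {"jaw":-0.3,"tx":-0.5,"ty":0.6,"tz":0,"wx":0,"wy":0,"wz":0},
    {"jaw":-0.3,"tx":-0.4,"ty":0.6,"tz":0,"wx":0,"wy":0,"wz":0},
    {"jaw":-0.3,"tx":-0.4,"ty":0.65,"tz":0,"wx":0,"wy":0,"wz":0},
    {"jaw":-0.3,"tx":-0.35,"ty":0.65,"tz":0,"wx":0,"wy":0,"wz":0},
    {"jaw":-0.3,"tx":-0.3,"ty":0.7,"tz":0,"wx":0,"wy":0,"wz":0},
    {"jaw":-0.3,"tx":-0.25,"ty":0.7,"tz":0,"wx":0,"wy":0,"wz":0},
    {"jaw":-0.3,"tx":-0.25,"ty":0.7,"tz":0,"wx":0,"wy":0,"wz":0},
    {"jaw":-0.3,"tx":-0.2,"ty":0.7,"tz":0,"wx":0,"wy":0,"wz":0},
    {"jaw":-0.3,"tx":-0.2,"ty":0.7,"tz":0,"wx":0,"wy":0,"wz":0},
    {"jaw":-0.3,"tx":-0.15,"ty":0.7,"tz":0,"wx":0,"wy":0,"wz":0},
    {"jaw":-0.3,"tx":-0.1,"ty":0.7,"tz":0,"wx":0,"wy":0,"wz":0},
    {"jaw":-0.3,"tx":-0.1,"ty":0.7,"tz":0,"wx":0,"wy":0,"wz":0},
    {"jaw":-0.3,"tx":-0.05,"ty":0.7,"tz":0,"wx":0,"wy":0,"wz":0},
    {"jaw":-0.3,"tx":0,"ty":0.7,"tz":0,"wx":0,"wy":0,"wz":0},
    {"jaw":-0.3,"tx":0,"ty":0.6,"tz":0,"wx":0,"wy":0,"wz":0},
    {"jaw":-0.3,"tx":0.05,"ty":0.5,"tz":0,"wx":0,"wy":0,"wz":0},
    {"jaw":-0.3,"tx":0,"ty":0,"tz":0,"wx":0,"wy":0,"wz":0}
  ]
}}

```text
clock: 19.08
tcp_pos: [0.4808, -0.0256, 0.2806]
orientation: [-0.001, 0.984, 0.179, -0.002]
wrist_force: [-3.6, 3.8, -0.4]
finger_gap: 0.0298
```

```bash
python3 - <<'E'
from h import *
go([.4869,-.0315,.281],RL(-170))
E
```

```text
clock 19.07 tcp [ 0.4808 -0.0256  0.2806] F [-3.6  3.8 -0.4] gap 0.0298 q [-0.22  0.21 -0.4   0.96  0.    2.56]
shift now-frame cm [ 0.37  0.77 -0.04]
turn deg [-0.13  0.19  0.01]
shift target-frame cm [ 0.37  0.77 -0.04]
```

Request:
{"name": "carry_out", "arguments": {
  "motion": [
    {"jaw":-0.3,"tx":0.2,"ty":0.4,"tz":0,"wx":0,"wy":0,"wz":0},
    {"jaw":-0.3,"tx":0.1,"ty":0.4,"tz":0,"wx":0,"wy":0,"wz":0},
    {"jaw":-0.3,"tx":0,"ty":0.4,"tz":0,"wx":0,"wy":0,"wz":0},
    {"jaw":-0.3,"tx":0,"ty":0,"tz":0,"wx":0,"wy":0,"wz":0}
  ]
}}

```text
clock: 19.58
tcp_pos: [0.4861, -0.0322, 0.2806]
orientation: [-0.007, 0.983, 0.181, -0.002]
wrist_force: [-8.1, 21.0, 7.4]
finger_gap: 0.0299
```

```bash
python3 - <<'E'
from h import *
dial('d2.png'); go([.4727,.0873,.281],RL(-170))
E
```

```text
nest [279.  142.3] r 0.0879 a 0.0 137
nest [295.7 143.5] r 0.0870 a -29.2 138
nest [309.8 152.6] r 0.0863 a -58.7 146
nest [317.1 167.7] r 0.0843 a -88.7 140
nest [315.7 184.2] r 0.0824 a -119.0 130
nest [260.4 195.6] r 0.0855 a 118.2 172
nest [274. 205.] r 0.0847 a 147.7 166
nest [291.5 206. ] r 0.0832 a -180.9 142
clock 19.62 tcp [ 0.4861 -0.0322  0.2806] F [-9.  21.   6.2] gap 0.0300 q [-0.23  0.23 -0.39  0.97  0.01  2.54]
shift now-frame cm [  3.   -11.64   0.11]
turn deg [-0.77  0.13  0.22]
shift target-frame cm [  2.95 -11.65  -0.04]
```

View pics/zd2.png

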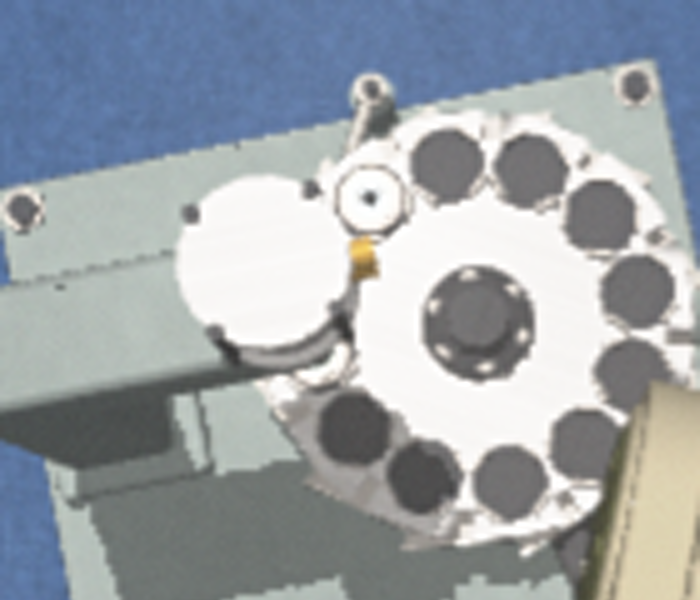

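Request:
{"name": "carry_out", "arguments": {
  "motion": [
    {"jaw":-0.3,"tx":-0.1,"ty":-0.6,"tz":0,"wx":0,"wy":0,"wz":0},
    {"jaw":-0.3,"tx":0,"ty":-1.4,"tz":0,"wx":0,"wy":0,"wz":0},
    {"jaw":-0.3,"tx":0.1,"ty":-1.5,"tz":0,"wx":0,"wy":0,"wz":0},
    {"jaw":-0.3,"tx":0.2,"ty":-1.5,"tz":0,"wx":0,"wy":0,"wz":0},
    {"jaw":-0.3,"tx":0.3,"ty":-1.4,"tz":0,"wx":0,"wy":0,"wz":0},
    {"jaw":-0.3,"tx":0.45,"ty":-1.4,"tz":0,"wx":0,"wy":0,"wz":0},
    {"jaw":-0.3,"tx":0.5,"ty":-1.4,"tz":0,"wx":0,"wy":0,"wz":0},
    {"jaw":-0.3,"tx":0.6,"ty":-1.3,"tz":0,"wx":0,"wy":0,"wz":0},
    {"jaw":-0.3,"tx":0.6,"ty":-1,"tz":0,"wx":0,"wy":0,"wz":0},
    {"jaw":-0.3,"tx":0.1,"ty":-0.4,"tz":0,"wx":0,"wy":0,"wz":0},
    {"jaw":-0.3,"tx":0,"ty":0,"tz":0,"wx":0,"wy":0,"wz":0}
  ]
}}

```text
clock: 21.0
tcp_pos: [0.4734, 0.0853, 0.2815]
orientation: [0.001, 0.984, 0.179, 0.0]
wrist_force: [2.2, -4.7, -2.1]
finger_gap: 0.0299
```

```bash
python3 - <<'E'
from h import *
go([.4735,.0873,.281],RL(-170))
E
```

```text
clock 21.00 tcp [0.4734 0.0853 0.2815] F [ 2.2 -4.7 -2.1] gap 0.0299 q [ 0.01  0.21 -0.41  0.95 -0.    2.79]
shift now-frame cm [ 0.08 -0.18  0.05]
turn deg [ 0.09 -0.02  0.02]
shift target-frame cm [ 0.08 -0.18  0.05]
```

Request:
{"name": "carry_out", "arguments": {
  "motion": [
    {"jaw":-0.3,"tx":0,"ty":-0.4,"tz":0,"wx":0,"wy":0,"wz":0},
    {"jaw":-0.3,"tx":0,"ty":0,"tz":0,"wx":0,"wy":0,"wz":0}
  ]
}}

```text
clock: 21.25
tcp_pos: [0.473, 0.0867, 0.2814]
orientation: [0.005, 0.984, 0.178, 0.001]
wrist_force: [6.2, -17.3, -6.4]
finger_gap: 0.0299
```

Request:
{"name": "carry_out", "arguments": {
  "motion": [
    {"jaw":-0.3,"tx":0,"ty":0.5,"tz":0,"wx":0,"wy":0,"wz":0},
    {"jaw":-0.3,"tx":-0.5,"ty":0.6,"tz":0,"wx":0,"wy":0,"wz":0},
    {"jaw":-0.3,"tx":-0.4,"ty":0.6,"tz":0,"wx":0,"wy":0,"wz":0},
    {"jaw":-0.3,"tx":-0.35,"ty":0.65,"tz":0,"wx":0,"wy":0,"wz":0},
    {"jaw":-0.3,"tx":-0.35,"ty":0.65,"tz":0,"wx":0,"wy":0,"wz":0},
    {"jaw":-0.3,"tx":-0.3,"ty":0.7,"tz":0,"wx":0,"wy":0,"wz":0},
    {"jaw":-0.3,"tx":-0.25,"ty":0.7,"tz":0,"wx":0,"wy":0,"wz":0},
    {"jaw":-0.3,"tx":-0.25,"ty":0.7,"tz":0,"wx":0,"wy":0,"wz":0},
    {"jaw":-0.3,"tx":-0.2,"ty":0.7,"tz":0,"wx":0,"wy":0,"wz":0},
    {"jaw":-0.3,"tx":-0.2,"ty":0.7,"tz":0,"wx":0,"wy":0,"wz":0},
    {"jaw":-0.3,"tx":-0.15,"ty":0.7,"tz":0,"wx":0,"wy":0,"wz":0},
    {"jaw":-0.3,"tx":-0.1,"ty":0.7,"tz":0,"wx":0,"wy":0,"wz":0},
    {"jaw":-0.3,"tx":-0.1,"ty":0.7,"tz":0,"wx":0,"wy":0,"wz":0},
    {"jaw":-0.3,"tx":-0.05,"ty":0.7,"tz":0,"wx":0,"wy":0,"wz":0},
    {"jaw":-0.3,"tx":0,"ty":0.7,"tz":0,"wx":0,"wy":0,"wz":0},
    {"jaw":-0.3,"tx":0,"ty":0.6,"tz":0,"wx":0,"wy":0,"wz":0},
    {"jaw":-0.3,"tx":0.05,"ty":0.5,"tz":0,"wx":0,"wy":0,"wz":0},
    {"jaw":-0.3,"tx":0,"ty":0,"tz":0,"wx":0,"wy":0,"wz":0}
  ]
}}

```text
clock: 23.5
tcp_pos: [0.4799, -0.026, 0.2806]
orientation: [-0.001, 0.984, 0.179, -0.002]
wrist_force: [-3.5, 2.9, -1.7]
finger_gap: 0.0299
```

```bash
python3 - <<'E'
from h import *
go([.4865,-.0318,.281],RL(-170))
E
```

```text
clock 23.50 tcp [ 0.4799 -0.026   0.2806] F [-3.5  2.9 -1.7] gap 0.0299 q [-0.22  0.21 -0.41  0.96  0.    2.56]
shift now-frame cm [ 0.41  0.78 -0.04]
turn deg [-0.13  0.17  0.  ]
shift target-frame cm [ 0.41  0.78 -0.04]
```

Request:
{"name": "carry_out", "arguments": {
  "motion": [
    {"jaw":-0.3,"tx":0.2,"ty":0.4,"tz":0,"wx":0,"wy":0,"wz":0},
    {"jaw":-0.3,"tx":0.1,"ty":0.4,"tz":0,"wx":0,"wy":0,"wz":0},
    {"jaw":-0.3,"tx":0,"ty":0.4,"tz":0,"wx":0,"wy":0,"wz":0},
    {"jaw":-0.3,"tx":0,"ty":0,"tz":0,"wx":0,"wy":0,"wz":0}
  ]
}}

```text
clock: 24.0
tcp_pos: [0.4853, -0.0325, 0.2806]
orientation: [-0.007, 0.983, 0.181, -0.002]
wrist_force: [-9.1, 21.0, 6.6]
finger_gap: 0.03
```

```bash
python3 - <<'E'
from h import *
dial('d3.png'); go([.4727,.0873,.281],RL(-170))
s=snap('side','s11.png'); cv2.imwrite('pics/c11.png',cv2.resize(s[150:280,190:330],None,fx=4.5,fy=4.5,interpolation=cv2.INTER_CUBIC))
E
```

```text
nest [279.  142.3] r 0.0879 a 0.0 137
nest [295.6 143.5] r 0.0869 a -29.0 137
nest [263.8 149.7] r 0.0877 a 29.4 132
nest [309.7 152.5] r 0.0863 a -58.5 144
nest [317.3 167.6] r 0.0849 a -88.6 144
nest [315.9 184.4] r 0.0829 a -119.2 137
nest [274.1 205. ] r 0.0847 a 147.9 167
nest [291.5 206.1] r 0.0834 a -180.8 146
clock 24.05 tcp [ 0.4853 -0.0325  0.2806] F [-9.2 21.2  6.6] gap 0.0299 q [-0.23  0.22 -0.39  0.97  0.01  2.54]
shift now-frame cm [  3.09 -11.64   0.11]
turn deg [-0.77  0.11  0.22]
shift target-frame cm [  3.05 -11.65  -0.04]
```

View pics/zd3.png

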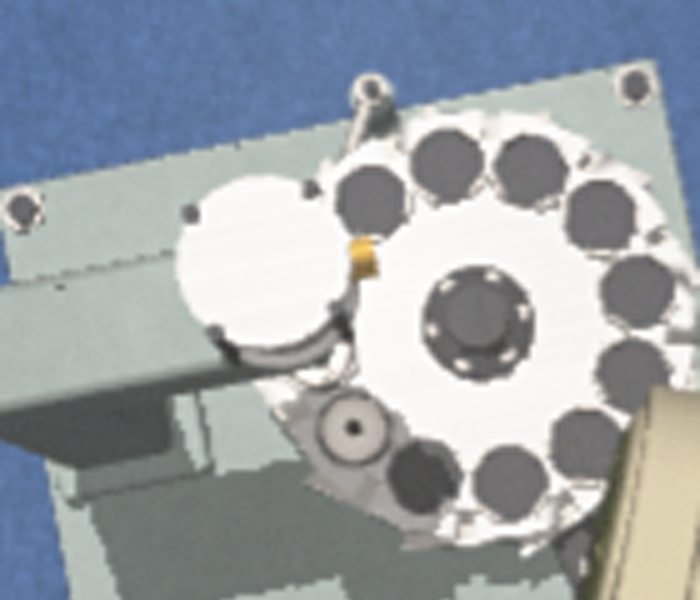

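View pics/c11.png

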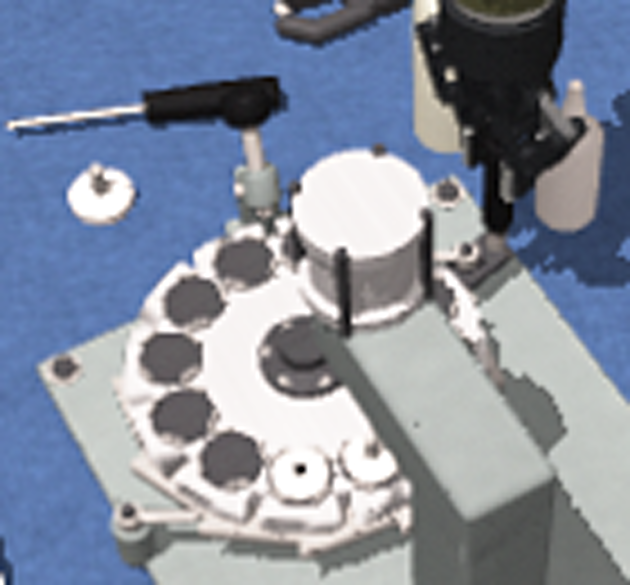

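Request:
{"name": "carry_out", "arguments": {
  "motion": [
    {"jaw":-0.3,"tx":0,"ty":-0.7,"tz":0,"wx":0,"wy":0,"wz":0},
    {"jaw":0.4,"tx":0,"ty":0,"tz":0,"wx":0,"wy":0,"wz":0},
    {"jaw":0.4,"tx":0,"ty":0,"tz":0,"wx":0,"wy":0,"wz":0},
    {"jaw":0.4,"tx":0,"ty":0,"tz":-2,"wx":0,"wy":0,"wz":0},
    {"jaw":0.4,"tx":0,"ty":0,"tz":-4,"wx":0,"wy":0,"wz":0},
    {"jaw":0.4,"tx":0,"ty":0,"tz":-4,"wx":0,"wy":0,"wz":0},
    {"jaw":0.4,"tx":0,"ty":0,"tz":0,"wx":0,"wy":0,"wz":0}
  ]
}}

```text
clock: 24.98
tcp_pos: [0.487, -0.0304, 0.385]
orientation: [0.002, 0.984, 0.179, 0.003]
wrist_force: [0.2, -0.3, 0.1]
finger_gap: 0.0597
```

```bash
python3 - <<'E'
from h import *
go(K+AX*.26,RK)
E
```

```text
clock 24.98 tcp [ 0.487  -0.0304  0.385 ] F [ 0.2 -0.3  0.1] gap 0.0597 q [-0.23  0.15 -0.21  1.2  -0.    2.56]
shift now-frame cm [ 4.41 25.3   4.33]
turn deg [34.6   7.26 24.31]
shift target-frame cm [14.71 19.67 -8.65]
```

Request:
{"name": "carry_out", "arguments": {
  "motion": [
    {"jaw":-1,"tx":0.6,"ty":3.6,"tz":0,"wx":0,"wy":0,"wz":0},
    {"jaw":-1,"tx":0.6,"ty":3.6,"tz":0,"wx":0,"wy":0,"wz":0},
    {"jaw":-1,"tx":0.6,"ty":3.6,"tz":0,"wx":0,"wy":0,"wz":0},
    {"jaw":-1,"tx":0.6,"ty":3.6,"tz":0,"wx":0,"wy":0,"wz":0},
    {"jaw":-1,"tx":0.6,"ty":3.6,"tz":0,"wx":0,"wy":0,"wz":0},
    {"jaw":-1,"tx":0.7,"ty":3.6,"tz":0,"wx":0,"wy":0,"wz":0},
    {"jaw":-1,"tx":0.7,"ty":3.7,"tz":0,"wx":0,"wy":0,"wz":0},
    {"jaw":-1,"tx":0,"ty":0,"tz":0,"wx":6.9,"wy":1.4,"wz":4.9},
    {"jaw":-1,"tx":0,"ty":0,"tz":0,"wx":6.9,"wy":1.4,"wz":4.9},
    {"jaw":-1,"tx":0,"ty":0,"tz":0,"wx":6.9,"wy":1.5,"wz":4.9},
    {"jaw":-1,"tx":0,"ty":0,"tz":0,"wx":6.9,"wy":1.5,"wz":4.8},
    {"jaw":-1,"tx":0,"ty":0,"tz":0,"wx":7,"wy":1.5,"wz":4.8},
    {"jaw":-1,"tx":0,"ty":0,"tz":0,"wx":0,"wy":0,"wz":0}
  ]
}}

```text
clock: 26.6
tcp_pos: [0.6158, -0.2522, 0.3789]
orientation: [-0.301, 0.953, -0.038, 0.007]
wrist_force: [-0.4, -0.2, 0.2]
finger_gap: 0.0004
```

```bash
python3 - <<'E'
from h import *
go(K+AX*.23,RK)
t=snap('top','t12.png'); s=snap('side','s12.png'); o=[]
for im,cam,(x0,y0) in((t,'top',(300,130)),(s,'side',(215,90))):
    o.append(cv2.resize(im[y0:y0+95,x0:x0+65],None,fx=6,fy=6,interpolation=cv2.INTER_CUBIC))
cv2.imwrite('pics/c12.png',np.hstack(o))
dial('d4.png')
E
```

```text
clock 26.60 tcp [ 0.6158 -0.2522  0.3789] F [-0.4 -0.2  0.2] gap 0.0004 q [-0.6   0.67  0.48  1.72  0.52  2.52]
shift now-frame cm [0.23 2.01 5.98]
turn deg [-0.08  0.37 -0.33]
shift target-frame cm [0.18 2.   5.98]
nest [279.  142.2] r 0.0881 a -0.0 98
nest [295.6 143.3] r 0.0873 a -28.9 126
nest [263.5 149.2] r 0.0893 a 29.2 77
nest [309.7 152.6] r 0.0861 a -58.5 133
nest [317.3 167.7] r 0.0848 a -88.8 140
nest [316.1 184.5] r 0.0835 a -119.4 137
nest [306.7 198.3] r 0.0826 a -149.8 141
nest [274.1 205.1] r 0.0850 a 148.0 160
nest [291.4 206. ] r 0.0833 a -181.0 139
```

View pics/c12.png

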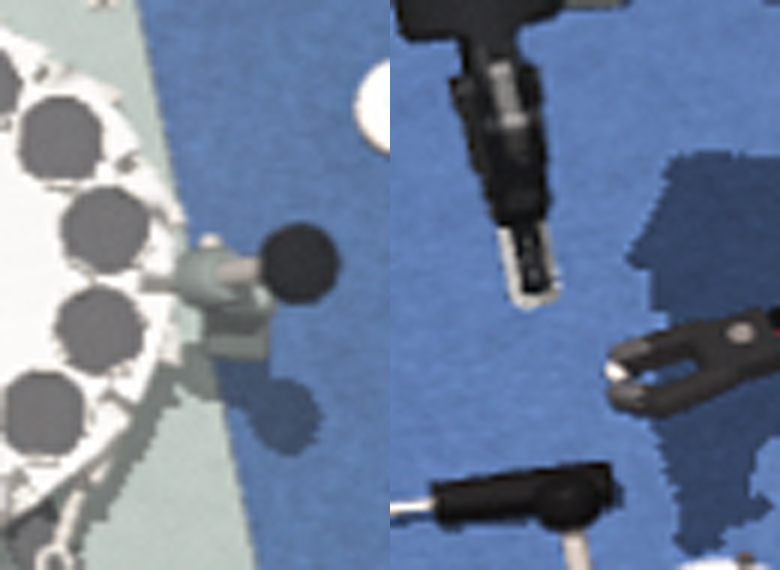

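Request:
{"name": "carry_out", "arguments": {
  "motion": [
    {"jaw":-1,"tx":0.2,"ty":1.7,"tz":2,"wx":0,"wy":0,"wz":0},
    {"jaw":-1,"tx":0,"ty":0,"tz":2,"wx":0,"wy":0,"wz":0},
    {"jaw":-1,"tx":0,"ty":0,"tz":2,"wx":0,"wy":0,"wz":0},
    {"jaw":-1,"tx":0,"ty":0,"tz":1,"wx":0,"wy":0,"wz":0},
    {"jaw":-1,"tx":0,"ty":0,"tz":0,"wx":0,"wy":0,"wz":0},
    {"jaw":-1,"tx":0,"ty":0,"tz":0,"wx":0,"wy":0,"wz":0}
  ]
}}

```text
clock: 27.5
tcp_pos: [0.6198, -0.2248, 0.3151]
orientation: [-0.301, 0.953, -0.037, 0.009]
wrist_force: [0.2, 0.2, -0.7]
finger_gap: -0.0
```

```bash
python3 - <<'E'
from h import *
go(K+AX*.184,RK)
t=snap('top','t13.png'); s=snap('side','s13.png'); o=[]
for im,cam,(x0,y0) in((t,'top',(310,130)),(s,'side',(215,110))):
    o.append(cv2.resize(im[y0:y0+95,x0:x0+65],None,fx=6,fy=6,interpolation=cv2.INTER_CUBIC))
cv2.imwrite('pics/c13.png',np.hstack(o))
E
```

```text
clock 27.50 tcp [ 0.6198 -0.2248  0.3151] F [ 0.2  0.2 -0.7] gap -0.0000 q [-0.57  0.66  0.31  1.54  0.53  2.56]
shift now-frame cm [0.01 0.61 3.77]
turn deg [-0.02  0.23 -0.15]
shift target-frame cm [-0.01  0.61  3.77]
```

View pics/c13.png

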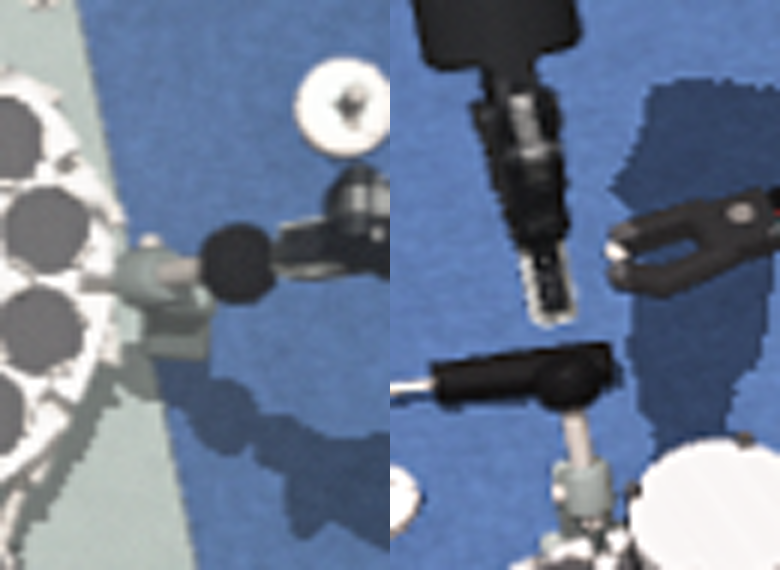

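Request:
{"name": "carry_out", "arguments": {
  "motion": [
    {"jaw":-1,"tx":0,"ty":0.4,"tz":0.8,"wx":0,"wy":0,"wz":0},
    {"jaw":-1,"tx":0,"ty":0,"tz":0.8,"wx":0,"wy":0,"wz":0},
    {"jaw":-1,"tx":0,"ty":0,"tz":0.3,"wx":0,"wy":0,"wz":0},
    {"jaw":-1,"tx":0,"ty":0,"tz":0.3,"wx":0,"wy":0,"wz":0},
    {"jaw":-1,"tx":0,"ty":0,"tz":0,"wx":0,"wy":0,"wz":0}
  ]
}}

```text
clock: 28.22
tcp_pos: [0.6196, -0.2163, 0.296]
orientation: [-0.3, 0.953, -0.038, 0.009]
wrist_force: [-4.9, -7.1, 10.5]
finger_gap: -0.0002
```

```bash
python3 - <<'E'
from h import *
go(K+AX*.184,RK); print(cur()[2].inv().apply(get_state()['wrist_force']))
E
```

```text
clock 28.23 tcp [ 0.6196 -0.2163  0.296 ] F [-4.9 -7.1 10.5] gap -0.0002 q [-0.56  0.66  0.26  1.49  0.53  2.58]
shift now-frame cm [0.09 0.2  1.72]
turn deg [ 0.06  0.21 -0.24]
shift target-frame cm [0.08 0.2  1.72]
[ -4.41662002   0.08691441 -12.88625772]
```

Request:
{"name": "carry_out", "arguments": {
  "motion": [
    {"jaw":-1,"tx":0,"ty":0,"tz":0.3,"wx":0,"wy":0,"wz":0},
    {"jaw":-1,"tx":0,"ty":0,"tz":0.3,"wx":0,"wy":0,"wz":0},
    {"jaw":-1,"tx":0,"ty":0,"tz":0,"wx":0,"wy":0,"wz":0}
  ]
}}

```text
clock: 28.6
tcp_pos: [0.6203, -0.2118, 0.2891]
orientation: [-0.301, 0.953, -0.037, 0.009]
wrist_force: [0.6, -0.5, -0.8]
finger_gap: 0.0002
```

```bash
python3 - <<'E'
from h import *
go(K+AX*.184,RK); print(cur()[2].inv().apply(get_state()['wrist_force']))
E
```

```text
clock 28.60 tcp [ 0.6203 -0.2118  0.2891] F [ 0.6 -0.5 -0.8] gap 0.0002 q [-0.55  0.66  0.25  1.47  0.53  2.58]
shift now-frame cm [0.05 0.19 0.89]
turn deg [-0.08  0.27 -0.21]
shift target-frame cm [0.04 0.19 0.89]
[0.59929579 0.81253306 0.3543467 ]
```

Request:
{"name": "carry_out", "arguments": {
  "motion": [
    {"jaw":-1,"tx":0,"ty":0,"tz":0.4,"wx":0,"wy":0,"wz":0},
    {"jaw":-1,"tx":0,"ty":0,"tz":0.4,"wx":0,"wy":0,"wz":0},
    {"jaw":-1,"tx":0,"ty":0,"tz":0.2,"wx":0,"wy":0,"wz":0},
    {"jaw":-1,"tx":0,"ty":0,"tz":0,"wx":0,"wy":0,"wz":0}
  ]
}}

```text
clock: 29.1
tcp_pos: [0.6207, -0.2071, 0.2829]
orientation: [-0.3, 0.953, -0.038, 0.01]
wrist_force: [-3.6, -7.4, 12.4]
finger_gap: -0.0
```

```bash
python3 - <<'E'
from h import *
go(K+AX*.184,RK); print(cur()[2].inv().apply(get_state()['wrist_force']))
E
```

```text
clock 29.10 tcp [ 0.6207 -0.2071  0.2829] F [-3.6 -7.4 12.4] gap -0.0000 q [-0.54  0.66  0.23  1.45  0.54  2.59]
shift now-frame cm [0.04 0.22 0.12]
turn deg [ 0.04  0.14 -0.19]
shift target-frame cm [0.03 0.22 0.12]
[ -3.0926245   -0.87133198 -14.5534502 ]
```

Request:
{"name": "carry_out", "arguments": {
  "motion": [
    {"jaw":-1,"tx":0,"ty":0,"tz":0.3,"wx":0,"wy":0,"wz":0},
    {"jaw":-1,"tx":0,"ty":0,"tz":0,"wx":0,"wy":0,"wz":0}
  ]
}}

```text
clock: 29.35
tcp_pos: [0.6205, -0.2067, 0.283]
orientation: [-0.299, 0.953, -0.038, 0.011]
wrist_force: [-9.0, -14.3, 23.8]
finger_gap: -0.0001
```

```bash
python3 - <<'E'
from h import *
go(K+AX*.184,RK); print(cur()[2].inv().apply(get_state()['wrist_force']))
E
```

```text
clock 29.35 tcp [ 0.6205 -0.2067  0.283 ] F [ -9.  -14.3  23.8] gap -0.0001 q [-0.54  0.66  0.23  1.44  0.53  2.59]
shift now-frame cm [0.06 0.25 0.1 ]
turn deg [ 0.16  0.   -0.2 ]
shift target-frame cm [0.06 0.25 0.1 ]
[ -7.84139663  -1.24720059 -28.05483869]
```

Request:
{"name": "carry_out", "arguments": {
  "motion": [
    {"jaw":-1,"tx":0,"ty":0,"tz":-0.8,"wx":0,"wy":0,"wz":0},
    {"jaw":-1,"tx":0,"ty":0,"tz":-3,"wx":0,"wy":0,"wz":0},
    {"jaw":-1,"tx":0,"ty":0,"tz":-4,"wx":0,"wy":0,"wz":0},
    {"jaw":-1,"tx":0,"ty":0,"tz":-4,"wx":0,"wy":0,"wz":0},
    {"jaw":-1,"tx":0,"ty":0,"tz":0,"wx":0,"wy":0,"wz":0},
    {"jaw":-1,"tx":0,"ty":0,"tz":0,"wx":0,"wy":0,"wz":0}
  ]
}}

```text
clock: 30.1
tcp_pos: [0.6165, -0.2716, 0.3734]
orientation: [-0.302, 0.953, -0.037, 0.008]
wrist_force: [-0.2, -0.3, -0.5]
finger_gap: 0.0002
```

```bash
python3 - <<'E'
from h import *
go(K+AX*.184,RK); dial('d5.png')
t=snap('top','t14.png'); s=snap('side','s14.png'); o=[]
for im,cam,(x0,y0) in((t,'top',(300,130)),(s,'side',(220,130))):
    o.append(cv2.resize(im[y0:y0+95,x0:x0+65],None,fx=6,fy=6,interpolation=cv2.INTER_CUBIC))
cv2.imwrite('pics/c14.png',np.hstack(o))
t0=cv2.imread('pics/top0.png'); 
def kn(im):
    m=(im[160:190,325:365].max(2)<70).astype(np.uint8); n,l,st,ce=cv2.connectedComponentsWithStats(m); i=1+st[1:,4].argmax(); return ce[i]+[325,160],st[i]
for n in('top0','t4','t12','t14'): print(n,kn(cv2.imread(f'pics/{n}.png')))
cv2.imwrite('pics/f14.png',cv2.resize(s,(800,600)))
d=cv2.absdiff(t,t0).max(2); d[:,370:]=0; print('changed px',np.argwhere(d>60).min(0) if (d>60).any() else 0,np.argwhere(d>60).max(0))
E
```

```text
clock 30.10 tcp [ 0.6165 -0.2716  0.3734] F [-0.2 -0.3 -0.5] gap 0.0002 q [-0.63  0.7   0.51  1.74  0.51  2.5 ]
shift now-frame cm [ 0.03  0.14 11.24]
turn deg [-0.13  0.36 -0.23]
shift target-frame cm [-0.04  0.12 11.24]
nest [278.9 142.3] r 0.0878 a 0.2 114
nest [295.5 143.4] r 0.0871 a -28.8 125
nest [263.4 148.9] r 0.0901 a 29.0 71
nest [309.6 152.6] r 0.0860 a -58.4 132
nest [317.2 167.6] r 0.0847 a -88.6 141
nest [316.1 184.5] r 0.0834 a -119.4 136
nest [306.7 198.3] r 0.0827 a -149.9 142
nest [274.1 205.1] r 0.0849 a 147.9 161
nest [291.5 206.1] r 0.0835 a -180.8 138
top0 (array([344.55371901, 174.42975207]), array([ 14,   9,  12,  12, 121], dtype=int32))
t4 (array([349.41803279, 173.59016393]), array([ 19,   8,  12,  12, 122], dtype=int32))
t12 (array([349.43442623, 173.58196721]), array([ 19,   8,  12,  12, 122], dtype=int32))
t14 (array([344.58870968, 174.49193548]), array([ 14,   9,  12,  12, 124], dtype=int32))
changed px [133 199] [419 369]
```

View pics/c14.png

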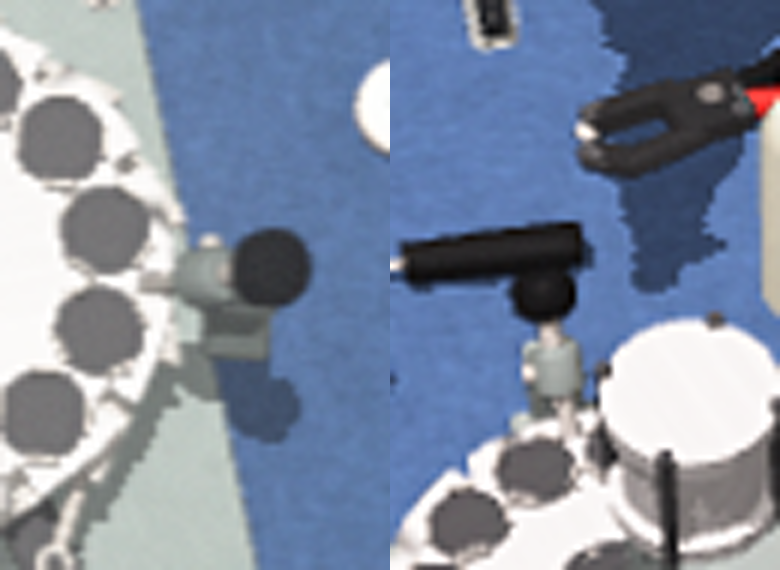

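View pics/f14.png

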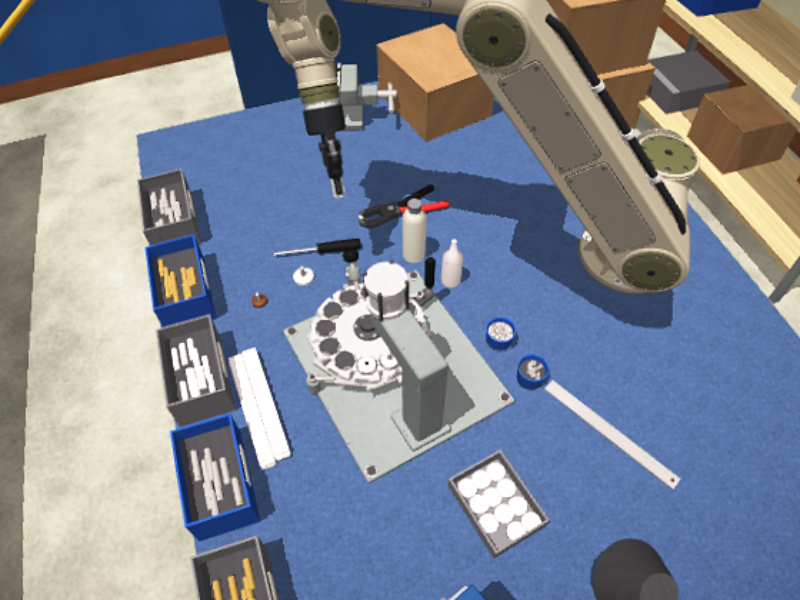

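```bash
python3 - <<'E'
from h import *
s=cv2.imread('pics/s14.png'); st=C+.085*np.array([-np.sin(YAW),np.cos(YAW)])
x0,y0=250,230; c=cv2.resize(s[y0:y0+45,x0:x0+60],None,fx=10,fy=10,interpolation=cv2.INTER_CUBIC)
for z,col in((.09,(0,0,255)),(.108,(0,255,0))):
    q=(proj('side',np.r_[st,z])[0]-(x0,y0)+.5)*10; print(q); cv2.circle(c,tuple(map(int,q)),4,col,-1)
cv2.imwrite('pics/c15.png',c)
E
```

```text
[230.97800474 193.79307979]
[229.20264671 158.62185552]
```

View pics/c15.png

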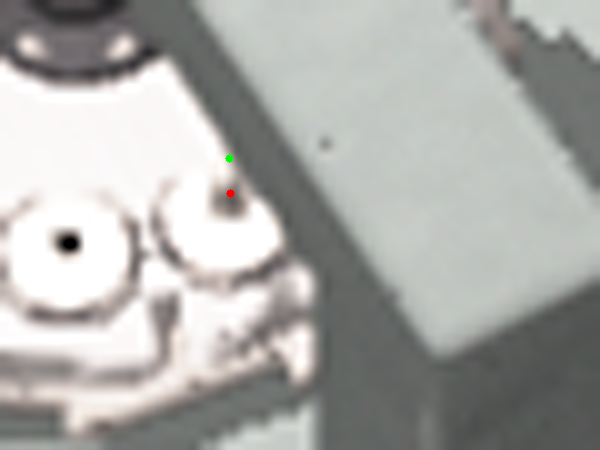

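```bash
python3 - <<'E'
from h import *
def P(a,z=.09): a=np.radians(a)+YAW; return np.r_[C+.085*np.array([np.cos(a),np.sin(a)]),z]
print('bare2@60 pred',(proj('side',P(60))[0]-(250,230)+.5)*10,'obs (68,243)')
print('bare1 @30 start pred',proj('side',P(30))[0],'obs',np.array([328,420])*[170/785,130/600]+[170,160])
print('bare2 @-30 start pred',proj('side',P(-30))[0],'obs',np.array([265,315])*[170/785,130/600]+[170,160])
E
```

```text
bare2@60 pred [ 71.21024667 231.14434033] obs (68,243)
bare1 @30 start pred [240.94347238 249.01303637] obs [241.03184713 251.        ]
bare2 @-30 start pred [227.13830659 226.35501973] obs [227.38853503 228.25      ]
```

```bash
python3 -c "
from h import *
print(env.hand_in()); print(get_state()['clock'])"
```

```text
the job is handed in; nothing more can be done
None
the job is handed in; nothing more can be done
```

The hub with the rivet is under the punch, the dial is locked, and I handed the job in at about 30 s of the 69 s allowed. `env.hand_in()` reported no verdict, so I don't know whether it passed.

**What I did**
- I gripped the plunger knob and pulled it 16 mm along its axis, and it stayed out.
- I put the jaws loosely around the lever grip and brought it back to its stop. From there I made three full forward strokes, with a return to the back stop before each of the next two. Every stop was felt as 16–27 N.
- I pushed the plunger home with shut fingers until it stopped hard at 28 N, then backed about 11 cm clear.

**Last checks**
- **Plunger:** the knob's image position is within 0.1 px of its starting position, so it is home.
- **Dial:** it moved one nest per stroke, 90° in all. The neighbouring bare hubs are now at 60° and 120°, which puts the rivet hub at 90°, under the punch. The nests stayed put to within about 0.3° after the last stroke.
- **Contact:** the wrist force was about 0.5 N after backing off, so nothing is touched.
- **Other things:** in the last side picture they look to be where they started. I compared them only by eye.

**What disagreed**
- In the side view, the dial's features sit 1–2 px lower than calculated. The same offset was there before anything moved, so I took it as calibration error.
- The press arm partly hides the rivet hub. After that offset, its place agrees to about 2 mm from the visible edges.

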